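# Rattle-check a pallet of closed boxes and refill it from the magazine

### The arm

A 6-joint arm with a two-finger parallel gripper is mounted at the origin on a cart in front of the work surface, level with it; the furniture and walls round the work are solid. World frame = base frame: x ahead of the robot, y to its left, z up, the work surface at z = 0. Lengths are in m, angles in rad, forces in N, time in s.
With the tool pointing down it reaches from about 0.35 to 0.775 m from the base axis. Payload 7.3 kg.
Tool frame: the origin (TCP) lies between the finger pads; the fingertips stand 17 mm ahead of it and the grasp point (between the pads) lies 2 mm behind it; z points along the fingers, y is the direction in which the jaws open and shut (so a half turn about z gives the same grasp; the last joint's range is limited). The gripper opens to 92 mm and grips with 3 to 60 N. Pads are 19 mm wide; open, the fingers measure 130 mm over their backs; the gripper's body (75 mm by 190 mm) begins 47 mm behind the grasp point.
Start: joints at [-1.274, 0.342, 1.524, -0, 1.275, -0.146], TCP at [0.225, -0.474, 0.244] pointing down, gripper open.
Joint ranges: [-2.53, 2.53], [-0.77, 2.02], [0.04, 2.7], [-1, 4.14], [0.28, 2.66], [-3.11, 3.11]. Speed limits (rad/s): [2.57, 2.57, 3.14, 3.14, 3.14, 3.14].

### API

Orientations are given as [roll, pitch, yaw] about the fixed x, y, z axes, in that order (R = Rz(yaw) Ry(pitch) Rx(roll)).
In Python, from cell import sensors, vision, hand_in gives the robot as it stands.
- The arm moves only by the tool step_arm, never from a script. Its argument "series" is a list of rows, each a list of 5 numbers: the opening, from 0 (shut) to 1 (fully open), then the shift along the world's x, y, z each as a share of 25 mm, from -1 to 1, then the turn about the world's z as a share of 0.08 rad, from -1 to 1. A call has 1 to 12 rows; each row shifts and turns the commanded pose from where the row before left it; what a row does not reach is not made up. A row lasts 1/10 s, in which the tool goes at most 50 mm and 8.59 degrees, less where a joint would pass 70% of its speed; a pose out of reach is approached as far as the arm can. A call with a number of a shift or a turn outside -1 to 1 is refused whole. A call with a gripper value outside its range is refused whole. The fingers move at their own pace and stop on an object; "squeeze" is the grip in N (left out, the last holds). Time passes only in rows, so rows that do not move let the fingers close. It gives the time, the measured TCP pose, the force and the opening at its end, in the units of the state.
- sensors.observe(): the state, without advancing time (a new reading comes with each control period).
- vision.read_camera(name): name is "side" or "top" or "wrist"; returns a dict with "pixels" (384x512x3 uint8, blue, green, red), "range_z" (384x512 float32, m along the optical axis (not along the pixel's ray), 0 where there is no reading), "camera_matrix" (3x3 intrinsics, pixels), "pose" (4x4, takes a point from camera to world coordinates). Camera axes: x right, y down, z forward; pixel columns grow to the right and rows downward; lengths in m; the calibration is good to about 2 mm. A picture is of the moment at which its call begins.
- hand_in(): hands the job in, once; it reports no verdict.
The state is a dict: "time": time; "qpos": joint angles; "qvel": joint speeds; "joint_efforts": joint torques, N m; "tool_pos": TCP position; "tool_rot": TCP orientation; "contact_force": force on the tool from outside, world axes, zero at the start; "torque": the same for the moment, N m; "opening": finger opening in m.
Only numpy, scipy, OpenCV 4.12 (cv2) and the standard library are available. Lean on these libraries where they do the work, as an engineer would, in place of code of your own. Each camera call takes 0.05 s, during which the arm holds its last target.

### The job

One of the four closed boxes on the pallet has a part loose inside that rattles when the box is shaken along its length: find it and set it down flat in the grey rework tray, with the three sound boxes back flat in bays of the pallet. Fill the empty bay with the lowest box from the gravity magazine, drawing it out so that the other two drop down and stay in it. Set the boxes down, do not drop them, and leave everything else on the bench where it is.

Things in the scene. Friction and masses are not known exactly. Their poses are not given: they have to be found in the camera images.
- box_1: closed die-cast box, 104 (own x) x 54 x 42 mm, about 0.65 kg, one of four that start in the pallet's bays, box_1 in bay_1 and so on; origin: centre of the underside. The four look alike, weight does not tell. Three are sound; in one of the four a 0.26 kg steel roller (the loose part) rolls freely 64 mm to and fro along x, knocking on the end walls when shaken that way
- box_2: closed die-cast box, 104 (own x) x 54 x 42 mm, about 0.65 kg, one of four that start in the pallet's bays, box_1 in bay_1 and so on; origin: centre of the underside. The four look alike, weight does not tell. Three are sound; in one of the four a 0.26 kg steel roller (the loose part) rolls freely 64 mm to and fro along x, knocking on the end walls when shaken that way
- box_3: closed die-cast box, 104 (own x) x 54 x 42 mm, about 0.65 kg, one of four that start in the pallet's bays, box_1 in bay_1 and so on; origin: centre of the underside. The four look alike, weight does not tell. Three are sound; in one of the four a 0.26 kg steel roller (the loose part) rolls freely 64 mm to and fro along x, knocking on the end walls when shaken that way
- box_4: closed die-cast box, 104 (own x) x 54 x 42 mm, about 0.65 kg, one of four that start in the pallet's bays, box_1 in bay_1 and so on; origin: centre of the underside. The four look alike, weight does not tell. Three are sound; in one of the four a 0.26 kg steel roller (the loose part) rolls freely 64 mm to and fro along x, knocking on the end walls when shaken that way
- fresh_1: closed box of the same kind and size (104 x 54 x 42 mm, 0.65 kg) in the magazine, already checked and sound: the lowest of the three. It stands 37 to 43 mm farther out than the others, over the delivery tongue, and the other two rest on its rear part; origin: centre of the underside, x along the length, -x towards the mouth
- fresh_2: closed box of the same kind and size (104 x 54 x 42 mm, 0.65 kg) in the magazine, already checked and sound: the middle one, drops to the magazine's floor when the lowest is drawn out; origin: centre of the underside, x along the length, -x towards the mouth
- fresh_3: closed box of the same kind and size (104 x 54 x 42 mm, 0.65 kg) in the magazine, already checked and sound: the top one; origin: centre of the underside, x along the length, -x towards the mouth
- pallet: fixed dark steel pallet, 138 (x) x 372 (y) x 10 mm; origin: centre of the underside. Four bays in a row along y, bay_1 at the -y end, 90 mm apart (36 mm between boxes), each with angle locators at its corners, 12 mm high above the plate, that leave a box 4 mm of play on every side. The boxes' length lies along the pallet's x
- bay_1 (a point): centre of a bay, on the pallet's upper face (10 mm above the bench), where the underside of a box comes to lie; x along the box's length
- bay_2 (a point): centre of a bay, on the pallet's upper face (10 mm above the bench), where the underside of a box comes to lie; x along the box's length
- bay_3 (a point): centre of a bay, on the pallet's upper face (10 mm above the bench), where the underside of a box comes to lie; x along the box's length
- bay_4 (a point): centre of a bay, on the pallet's upper face (10 mm above the bench), where the underside of a box comes to lie; x along the box's length
- magazine: fixed upright sheet-aluminium gravity magazine, foot 130 x 110 mm, 250 mm high; origin: centre of the underside, mouth towards its -x. The stack's shaft runs from x = -54 to +54 mm; side walls 65 mm over their outsides. The front lips end 52 mm above the floor, so that one box at a time can be drawn out level towards -x
- magazine_floor (a point): on the magazine's floor at the middle of the shaft, 66 mm above the bench; axes as the magazine. The floor goes on to x = -108 mm as a delivery tongue 40 mm wide, narrower than a box, so that fingers can hang past a box's sides there; a box half drawn rests on it by itself
- rework_tray: fixed open grey sheet-steel tray, 150 (x) x 156 (y) mm, walls 34 mm high and 3 mm thick, floor 3 mm; origin: centre of the underside
- tray_floor (a point): centre of the tray's floor, upper face
- dial_gauge: bench dial gauge on its stand, 48 x 66 mm, 146 mm high, standing at the back between magazine and tray, loose; origin: centre of the underside. Not part of the job
- check_weight: brass check weight, 37 mm across, 52 mm high, standing between magazine and tray, loose; origin: centre of the underside. Not part of the job
- screwdriver: screwdriver, 215 mm long, lying to the right of the pallet, loose; origin at its middle. Not part of the job
- calliper: vernier calliper, 206 mm long, 16 mm high, lying to the left of the pallet, fixed; origin at its middle. Not part of the job
- steel_cup: steel cup, 72 mm across, 89 mm high, at the right, fixed; origin: centre of the underside. Not part of the job

How it is judged:
At the end, for the whole second after the job is handed in: Rattling box flat on the rework tray's floor; the three sound boxes and the magazine's lowest box each flat in a bay (8 mm from its centre, 4 mm in height); the other two still in the magazine, one flat on its floor, one on that. All within 0.06 rad of level and at rest (((x of box_1 in the frame of tray_floor between -0.07 and 0.07 m and y of box_1 in the frame of tray_floor between -0.07 and 0.07 m and z of box_1 in the frame of tray_floor between -0.004 and 0.006 m) or (x of box_2 in the frame of tray_floor between -0.07 and 0.07 m and y of box_2 in the frame of tray_floor between -0.07 and 0.07 m and z of box_2 in the frame of tray_floor between -0.004 and 0.006 m) or (x of box_3 in the frame of tray_floor between -0.07 and 0.07 m and y of box_3 in the frame of tray_floor between -0.07 and 0.07 m and z of box_3 in the frame of tray_floor between -0.004 and 0.006 m) or (x of box_4 in the frame of tray_floor between -0.07 and 0.07 m and y of box_4 in the frame of tray_floor between -0.07 and 0.07 m and z of box_4 in the frame of tray_floor between -0.004 and 0.006 m)) and x of loose_part_c0 in the frame of tray_floor between -0.075 and 0.075 m and y of loose_part_c0 in the frame of tray_floor between -0.078 and 0.078 m and z of loose_part_c0 in the frame of tray_floor below 0.03 m and ((horizontal distance between box_1 and bay_1 below 0.008 m and z of box_1 in the frame of bay_1 between -0.004 and 0.004 m) or (horizontal distance between box_2 and bay_1 below 0.008 m and z of box_2 in the frame of bay_1 between -0.004 and 0.004 m) or (horizontal distance between box_3 and bay_1 below 0.008 m and z of box_3 in the frame of bay_1 between -0.004 and 0.004 m) or (horizontal distance between box_4 and bay_1 below 0.008 m and z of box_4 in the frame of bay_1 between -0.004 and 0.004 m) or (horizontal distance between fresh_1 and bay_1 below 0.008 m and z of fresh_1 in the frame of bay_1 between -0.004 and 0.004 m)) and ((horizontal distance between box_1 and bay_2 below 0.008 m and z of box_1 in the frame of bay_2 between -0.004 and 0.004 m) or (horizontal distance between box_2 and bay_2 below 0.008 m and z of box_2 in the frame of bay_2 between -0.004 and 0.004 m) or (horizontal distance between box_3 and bay_2 below 0.008 m and z of box_3 in the frame of bay_2 between -0.004 and 0.004 m) or (horizontal distance between box_4 and bay_2 below 0.008 m and z of box_4 in the frame of bay_2 between -0.004 and 0.004 m) or (horizontal distance between fresh_1 and bay_2 below 0.008 m and z of fresh_1 in the frame of bay_2 between -0.004 and 0.004 m)) and ((horizontal distance between box_1 and bay_3 below 0.008 m and z of box_1 in the frame of bay_3 between -0.004 and 0.004 m) or (horizontal distance between box_2 and bay_3 below 0.008 m and z of box_2 in the frame of bay_3 between -0.004 and 0.004 m) or (horizontal distance between box_3 and bay_3 below 0.008 m and z of box_3 in the frame of bay_3 between -0.004 and 0.004 m) or (horizontal distance between box_4 and bay_3 below 0.008 m and z of box_4 in the frame of bay_3 between -0.004 and 0.004 m) or (horizontal distance between fresh_1 and bay_3 below 0.008 m and z of fresh_1 in the frame of bay_3 between -0.004 and 0.004 m)) and ((horizontal distance between box_1 and bay_4 below 0.008 m and z of box_1 in the frame of bay_4 between -0.004 and 0.004 m) or (horizontal distance between box_2 and bay_4 below 0.008 m and z of box_2 in the frame of bay_4 between -0.004 and 0.004 m) or (horizontal distance between box_3 and bay_4 below 0.008 m and z of box_3 in the frame of bay_4 between -0.004 and 0.004 m) or (horizontal distance between box_4 and bay_4 below 0.008 m and z of box_4 in the frame of bay_4 between -0.004 and 0.004 m) or (horizontal distance between fresh_1 and bay_4 below 0.008 m and z of fresh_1 in the frame of bay_4 between -0.004 and 0.004 m)) and ((horizontal distance between fresh_1 and bay_1 below 0.008 m and z of fresh_1 in the frame of bay_1 between -0.004 and 0.004 m) or (horizontal distance between fresh_1 and bay_2 below 0.008 m and z of fresh_1 in the frame of bay_2 between -0.004 and 0.004 m) or (horizontal distance between fresh_1 and bay_3 below 0.008 m and z of fresh_1 in the frame of bay_3 between -0.004 and 0.004 m) or (horizontal distance between fresh_1 and bay_4 below 0.008 m and z of fresh_1 in the frame of bay_4 between -0.004 and 0.004 m)) and angle between each of box_1, box_2, box_3, box_4, fresh_1, fresh_2, fresh_3's own z axis and vertical below 0.06 rad and linear speed of each of box_1, box_2, box_3, box_4, fresh_1, fresh_2, fresh_3 below 0.02 m/s and x of fresh_2 in the frame of magazine_floor between -0.025 and 0.012 m and y of fresh_2 in the frame of magazine_floor between -0.01 and 0.01 m and z of fresh_2 in the frame of magazine_floor between -0.005 and 0.006 m and x of fresh_3 in the frame of magazine_floor between -0.025 and 0.012 m and y of fresh_3 in the frame of magazine_floor between -0.01 and 0.01 m and z of fresh_3 in the frame of magazine_floor between 0.037 and 0.048 m); the robot touches nothing.
It fails at once if a loose thing that is not part of the job (dial gauge, brass weight, screwdriver) is shoved more than 40 mm (distance of any of dial_gauge, check_weight, screwdriver from where it was at the start of the episode above 0.04 m).
It fails at once if the dial gauge or the brass weight is knocked over (angle between any of dial_gauge, check_weight's own z axis and vertical above 0.5 rad).
It fails at once if a box is dropped or slammed down (it strikes the pallet or the tray with more than 260 N, as from a fall of over 10 cm) (contact force between any of box_1, box_2, box_3, box_4, fresh_1 and pallet above 260 N or contact force between any of box_1, box_2, box_3, box_4, fresh_1 and rework_tray above 260 N).
It also fails if it takes over 72 s, if anything falls off the work surface, if the arm or the gripper's body presses on something with over 40 N, if the wrist force passes 120 N, or if a joint passes its speed limit or range.

## Working session

There is one attempt and no reset: what is moved stays moved. The work goes in short steps, Python scripts to look and compute and a tool call to move; the robot and the scene stay as the last step left them, time stands still between calls to the robot, and variables do not carry over. Pictures are saved under pics/ and viewed, and the job is handed in when it is done.

Besides the shell and the picture viewer there is one more tool, called after "Request:" as name(argument=value, ...), one argument or row to a line, values as JSON. step_arm: Moves the arm, as the interface text tells. Its arguments: {"type":"object","properties":{"series":{"type":"array","items":{"type":"array","items":{"type":"number","minimum":-1,"maximum":1}}},"squeeze":{"type":"number"}},"required":["series"]}

```bash
ls; mkdir -p pics
python3 - <<'E'
from cell import sensors, vision
import cv2
print(sensors.observe())
for n in("side","top","wrist"):
    d=vision.read_camera(n); cv2.imwrite(f"pics/{n}0.png",d["pixels"]); print(n,d["camera_matrix"].round(1).tolist(),d["pose"].round(3).tolist())
    import numpy as np; np.savez(f"{n}0.npz",**d)
E
```

```text
pics
{'time': 0.0, 'qpos': array([-1.27401250e+00,  3.42725440e-01,  1.52502557e+00, -1.96415117e-05,
        1.27538850e+00, -1.45998034e-01]), 'qvel': array([ 9.89748310e-04, -3.55810082e-05, -1.03797532e-03,  9.77935055e-04,
       -9.42919287e-04,  1.23122342e-03]), 'joint_efforts': array([-4.21807817e-05, -4.31248999e+01, -2.44220692e+01,  7.18009262e-02,
        5.58930205e-02, -1.33178100e-04]), 'tool_pos': array([ 0.22484133, -0.47399281,  0.24304055]), 'tool_rot': array([-3.14005952e+00, -2.06454984e-04,  4.42787435e-01]), 'contact_force': array([-0.10904706,  0.34627593,  0.3289704 ]), 'torque': array([-0.01130173, -0.00896124, -0.0151253 ]), 'opening': 0.09199799995842453}
side [[390.6, 0.0, 257.9], [0.0, 390.6, 185.5], [0.0, 0.0, 1.0]] [[-0.851, -0.206, 0.483, -0.002], [-0.525, 0.334, -0.783, 0.9], [-0.0, -0.92, -0.392, 0.608], [0.0, 0.0, 0.0, 1.0]]
top [[400.1, 0.0, 255.2], [0.0, 400.1, 189.4], [0.0, 0.0, 1.0]] [[0.03, -0.996, 0.081, 0.463], [-1.0, -0.03, -0.003, -0.039], [0.006, -0.081, -0.997, 1.416], [0.0, 0.0, 0.0, 1.0]]
wrist [[280.1, 0.0, 255.4], [0.0, 280.1, 187.3], [0.0, 0.0, 1.0]] [[0.429, -0.867, -0.255, 0.294], [-0.903, -0.412, -0.121, -0.442], [-0.0, 0.282, -0.959, 0.383], [0.0, 0.0, 0.0, 1.0]]
```

View pics/top0.png

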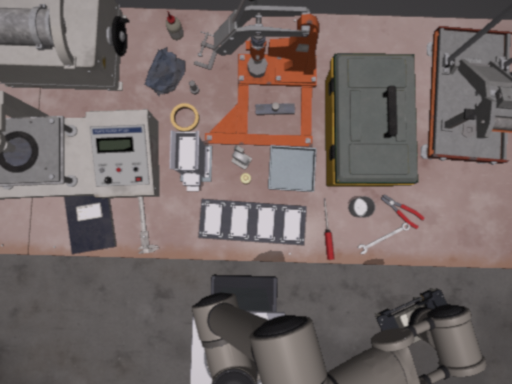

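View pics/side0.png

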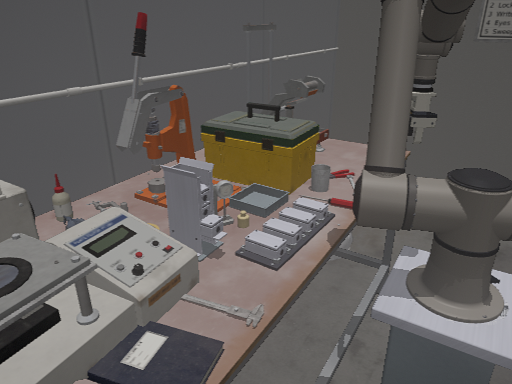

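The top view shows the pallet at about (253,222), the tray at (292,168), the magazine at (188,160), the gauge at (241,157) and the brass weight at (246,178). The screwdriver is at (328,235). I'll zoom in and deproject the range image.

```bash
cat > h.py <<'E'
import numpy as np, cv2
def world(d):
    z=d["range_z"]; K=d["camera_matrix"]; P=d["pose"]
    v,u=np.mgrid[:z.shape[0],:z.shape[1]]
    c=np.stack([(u-K[0,2])/K[0,0]*z,(v-K[1,2])/K[1,1]*z,z],-1)
    w=c@P[:3,:3].T+P[:3,3]; w[z==0]=np.nan
    return w
def rect(w,m):
    p=w[m][:,:2].astype(np.float32)*1000
    return cv2.minAreaRect(p)
E
python3 - <<'E'
from h import *
d=np.load("top0.npz"); w=world(d)
im=d["pixels"][110:260,150:350]; cv2.imwrite("pics/topz.png",cv2.resize(im,None,fx=4,fy=4,interpolation=cv2.INTER_CUBIC))
z=w[...,2]
print("bench",np.nanmedian(z[195:255,255:330][z[195:255,255:330]<.008]))
def comp(lo,hi,r,mina=25):
    m=np.zeros(z.shape,np.uint8); a,b,c,e=r
    zz=z[a:b,c:e]; m[a:b,c:e]=((zz>lo)&(zz<hi))
    n,l,s,_=cv2.connectedComponentsWithStats(m,connectivity=4)
    for i in range(1,n):
        if s[i,4]>=mina:
            k=l==i; print(s[i].tolist(),"z",np.median(z[k]).round(4),[np.round(x,1) for x in rect(w,k)],w[k].mean(0).round(4))
print("boxtops");comp(.040,.062,(195,250,190,315))
print("pallet");comp(.006,.035,(195,250,190,315))
print("mag high");comp(.17,.27,(120,195,160,220))
print("mag mid");comp(.08,.13,(120,195,160,220))
print("tray");comp(.015,.05,(140,195,262,320))
print("trayfloor");comp(-.003,.010,(152,185,273,310))
print("gauge");comp(.02,.16,(140,172,225,258),8)
print("weight");comp(.02,.16,(170,186,236,256),4)
E
```

```text
bench 0.0002471626177291686
boxtops
[204, 204, 18, 31, 488] z 0.0521 [array([468.9,  97.4]), array([ 54.4, 103.8]), np.float64(88.0)] [0.4684 0.0971 0.0521]
[231, 205, 18, 32, 481] z 0.0523 [array([465.2,   7.7]), array([ 54. , 103.7]), np.float64(87.5)] [0.4651 0.0075 0.0523]
[257, 207, 18, 32, 487] z 0.052 [array([461.5, -82.2]), array([ 53.9, 103.6]), np.float64(87.6)] [ 0.4614 -0.0822  0.0521]
[283, 209, 18, 32, 488] z 0.0518 [array([ 457.7, -172. ]), array([ 54.2, 103.5]), np.float64(87.6)] [ 0.4576 -0.1717  0.0518]
pallet
[199, 199, 108, 47, 2079] z 0.011 [array([462.1, -38.1]), array([373.8, 140.7]), np.float64(87.8)] [ 0.4628 -0.0367  0.0118]
mag high
[170, 130, 30, 43, 1135] z 0.195 [array([669.1, 169.6]), array([115.3,  83.6]), np.float64(1.0)] [0.6708 0.1753 0.2109]
mag mid
[182, 140, 22, 46, 301] z 0.1081 [array([651.2, 167.4]), array([148.3,  61.8]), np.float64(0.9)] [0.6139 0.1601 0.1068]
tray
[268, 142, 49, 50, 350] z 0.034 [array([ 661.1, -170.3]), array([160.4, 170. ]), np.float64(88.1)] [ 0.6652 -0.1769  0.0324]
trayfloor
[273, 152, 37, 33, 1171] z 0.0032 [array([ 657.9, -169.2]), array([116.2, 129.6]), np.float64(1.7)] [ 0.6577 -0.1687  0.0033]
gauge
[232, 145, 17, 20, 181] z 0.1351 [array([681.2,   7.7]), array([64.9, 39.2]), np.float64(61.8)] [0.6774 0.0103 0.1325]
weight
[241, 173, 10, 11, 91] z 0.0347 [array([613.6,  -8.6]), array([35.4, 31.4]), np.float64(2.0)] [ 0.6129 -0.0089  0.0377]
```

Run:
```python
from h import *
d=np.load("side0.npz"); im=d["pixels"][140:270,150:350]; cv2.imwrite("pics/sidez.png",cv2.resize(im,None,fx=4,fy=4,interpolation=cv2.INTER_CUBIC))
```

```text
(no output)
```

View pics/topz.png

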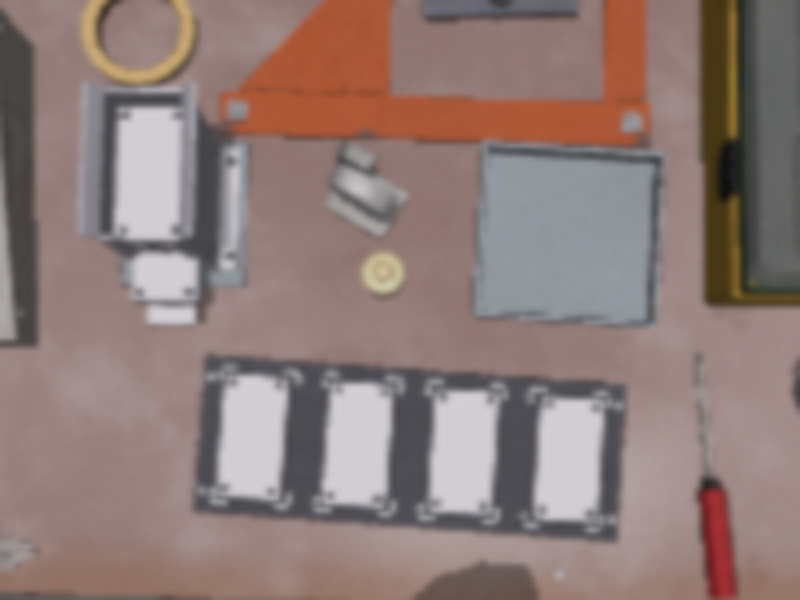

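View pics/sidez.png

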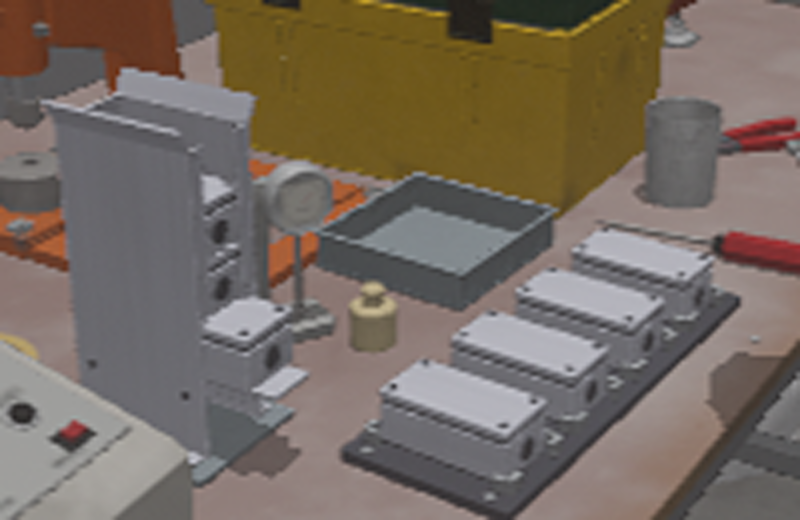

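The box tops came out at z=52 mm, 54x104 mm and 90 mm apart, which matches what was given. Pallet yaw is about -0.042. I'll go to box_1 in bay_1 first, with the jaws only partly open because the gap to the neighbour is 36 mm.

Request:
step_arm(
  series=[
    [0.8, 0.78, 1, -0.4, -0.5],
    [0.8, 0.78, 1, -0.4, -0.5],
    [0.8, 0.78, 1, -0.4, -0.5],
    [0.8, 0.78, 1, -0.4, -0.5],
    [0.8, 0.78, 1, -0.4, -0.5],
    [0.8, 0.78, 1, -0.4, -0.5],
    [0.8, 0.78, 1, -0.4, -0.5],
    [0.8, 0.78, 1, -0.4, -0.5],
    [0.8, 0.78, 1, -0.4, -0.5],
    [0.8, 0.78, 1, -0.4, -0.5],
    [0.8, 0.78, 1, -0.4, -0.5],
    [0.8, 0.78, 1, -0.4, -0.5],
  ],
  squeeze=40,
)

```text
time: 1.35
tool_pos: [0.4595, -0.1732, 0.1232]
tool_rot: [-3.142, 0.0, -0.039]
contact_force: [-0.3, -1.0, -0.5]
opening: 0.0732
```

Run:
```python
from h import *
from cell import vision
d=vision.read_camera("wrist"); w=world(d); z=w[...,2]; cv2.imwrite("pics/w1.png",d["pixels"])
m=((z>.046)&(z<.057)).astype(np.uint8)
n,l,s,_=cv2.connectedComponentsWithStats(m,connectivity=4)
for i in range(1,n):
    if s[i,4]>400: print(s[i].tolist(),[np.round(x,1) for x in rect(w,l==i)],np.nanmedian(z[l==i]))
```

```text
[422, 0, 90, 11, 444] [array([ 594.3, -321.4]), array([60.7,  6.3]), np.float64(85.1)] 0.05137942061951095
[0, 142, 73, 100, 5580] [array([475.4,   5.7]), array([54.6, 82.3]), np.float64(87.6)] 0.0505057942869542
[102, 142, 77, 102, 5997] [array([470.7, -83.8]), array([54.2, 84.5]), np.float64(87.3)] 0.05060515268152957
[220, 142, 70, 112, 7387] [array([ 462. , -173.2]), array([54.1, 94.4]), np.float64(87.6)] 0.05063982462105532
```

View pics/w1.png

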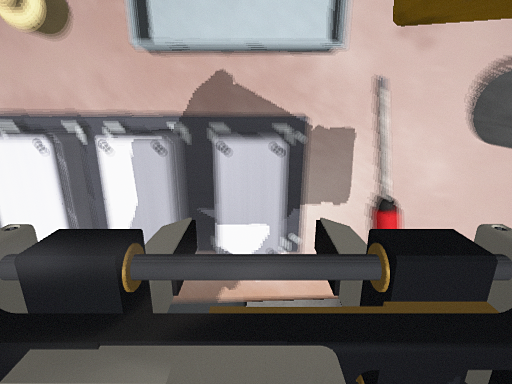

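The wrist view puts box_1 at (220–290, 142–254) px, centred between the fingers. Its y is -173.2 and its x centre about 457.5 mm. I'll descend and grip.

Request:
step_arm(
  series=[
    [0.8, -0.08, 0, -1, 0],
    [0.8, 0, 0, -1, 0],
    [0.8, 0, 0, -0.9, 0],
    [0.8, 0, 0, -0.55, 0],
    [0.8, 0, 0, 0, 0],
    [0.2, 0, 0, 0, 0],
    [0.2, 0, 0, 0, 0],
    [0.2, 0, 0, 0, 0],
  ],
  squeeze=45,
)

```text
time: 2.2
tool_pos: [0.4573, -0.1741, 0.0384]
tool_rot: [-3.141, -0.001, -0.038]
contact_force: [-0.2, 5.7, 3.5]
opening: 0.0541
```

Request:
step_arm(
  series=[
    [0.2, 0, 0, 0.5, 0],
    [0.2, 0, 0, 1, 0],
    [0.2, 0, 0, 1, 0],
    [0.2, 0, 0, 0, 0],
    [0.2, 0, 0, 0, 0],
  ],
)

```text
time: 2.7
tool_pos: [0.4566, -0.1742, 0.0996]
tool_rot: [3.141, -0.0, -0.037]
contact_force: [-0.4, 0.6, -7.2]
opening: 0.0538
```

```bash
cat > ob.py <<'E'
from cell import sensors
s=sensors.observe(); print(s["time"],s["tool_pos"].round(4),s["contact_force"].round(2),s["torque"].round(3),s["opening"])
E
python3 ob.py
```

```text
2.7 [ 0.4566 -0.1742  0.0996] [-0.41  0.57 -7.23] [ 0.058  0.119 -0.04 ] 0.05381511708743001
```

Request:
step_arm(
  series=[
    [0.2, 0.5, 0, 0, 0],
    [0.2, 1, 0, 0, 0],
    [0.2, 1, 0, 0, 0],
    [0.2, 0, 0, 0, 0],
    [0.2, 0, 0, 0, 0],
    [0.2, 0, 0, 0, 0],
  ],
)

```text
time: 3.3
tool_pos: [0.5179, -0.1739, 0.0986]
tool_rot: [-3.14, 0.003, -0.037]
contact_force: [-0.8, 0.6, -6.7]
opening: 0.0535
```

```bash
python3 ob.py
```

```text
3.3 [ 0.5179 -0.1739  0.0986] [-0.82  0.57 -6.71] [ 0.047  0.06  -0.04 ] 0.053548902483142057
```

Request:
step_arm(
  series=[
    [0.2, -0.5, 0, 0, 0],
    [0.2, -1, 0, 0, 0],
    [0.2, -1, 0, 0, 0],
    [0.2, 0, 0, 0, 0],
    [0.2, 0, 0, 0, 0],
    [0.2, 0, 0, 0, 0],
  ],
)

```text
time: 3.9
tool_pos: [0.4575, -0.1747, 0.1002]
tool_rot: [3.141, -0.001, -0.037]
contact_force: [0.3, -0.5, -6.3]
opening: 0.054
```

```bash
python3 ob.py
```

```text
3.9 [ 0.4575 -0.1747  0.1002] [ 0.34 -0.51 -6.34] [ 0.046  0.076 -0.016] 0.05396855741345861
```

```bash
cat > tq.py <<'E'
from cell import sensors,vision
import numpy as np
F=[];T=[]
for i in range(6):
    s=sensors.observe();F.append(s["contact_force"]);T.append(s["torque"]);vision.read_camera("wrist")
T=np.array(T);F=np.array(F)
print("t",sensors.observe()["time"],"pos",sensors.observe()["tool_pos"].round(4));print("T mean",T.mean(0).round(3),"Ty",T[:,1].round(3));print("F",F.mean(0).round(2),F.std(0).round(2))
E
python3 tq.py
```

```text
t 4.2 pos [ 0.4573 -0.1743  0.0999]
T mean [0.028 0.006 0.012] Ty [ 0.076  0.003 -0.007  0.019 -0.058  0.002]
F [ 0.02 -0.14 -6.46] [0.44 0.41 0.52]
```

Request:
step_arm(
  series=[
    [0.2, 1, 0, 0, 0],
    [0.2, 1, 0, 0, 0],
    [0.2, 1, 0, 0, 0],
    [0.2, 0, 0, 0, 0],
  ],
)

```text
time: 4.6
tool_pos: [0.5351, -0.1746, 0.1]
tool_rot: [3.14, -0.003, -0.036]
contact_force: [-0.8, -0.5, -6.0]
opening: 0.0537
```

```bash
python3 tq.py
```

```text
t 4.9 pos [ 0.5311 -0.1743  0.0999]
T mean [0.037 0.018 0.023] Ty [-0.016  0.018  0.025  0.048  0.038 -0.003]
F [-0.3  -0.01 -6.28] [0.49 0.6  0.37]
```

Request:
step_arm(
  series=[
    [0.2, -1, 0, 0, 0],
    [0.2, -1, 0, 0, 0],
    [0.2, -1, 0, 0, 0],
    [0.2, 0, 0, 0, 0],
  ],
)

```text
time: 5.3
tool_pos: [0.4533, -0.1736, 0.0999]
tool_rot: [-3.14, 0.004, -0.038]
contact_force: [0.1, -0.0, -7.1]
opening: 0.0538
```

```bash
python3 tq.py
```

```text
t 5.6 pos [ 0.4577 -0.1746  0.1002]
T mean [ 0.017 -0.004 -0.013] Ty [ 0.062 -0.009 -0.024  0.029 -0.028 -0.055]
F [ 0.04 -0.38 -6.17] [0.63 0.72 0.63]
```

Box_1 shows no torque swing (a roller would give about ±0.08 N m). I'll set it back and test box_2.

Request:
step_arm(
  series=[
    [0.2, 0, 0, -1, 0],
    [0.2, 0, 0, -0.9, 0],
    [0.2, 0, 0, -0.4, 0],
    [0.2, 0, 0, -0.2, 0],
    [0.2, 0, 0, 0, 0],
    [0.8, 0, 0, 0, 0],
    [0.8, 0, 0, 0, 0],
    [0.8, 0, 0, 1, 0],
    [0.8, 0, 0, 1, 0],
  ],
)

```text
time: 6.5
tool_pos: [0.4571, -0.1745, 0.0882]
tool_rot: [3.142, 0.0, -0.037]
contact_force: [0.0, -0.6, -0.3]
opening: 0.073
```

Request:
step_arm(
  series=[
    [0.8, 0, 0.5, 0.6, 0],
    [0.8, 0.05, 1, 0, 0],
    [0.8, 0.05, 1, 0, 0],
    [0.8, 0.05, 1, 0, 0],
    [0.8, 0, 0.1, 0, 0],
  ],
)

```text
time: 7.0
tool_pos: [0.4611, -0.0825, 0.1031]
tool_rot: [3.142, -0.001, -0.035]
contact_force: [0.8, 1.0, 0.6]
opening: 0.0736
```

Request:
step_arm(
  series=[
    [0.8, 0, -0.06, -1, -0.06],
    [0.8, 0, 0, -1, 0],
    [0.8, 0, 0, -0.6, 0],
    [0.8, 0, 0, 0, 0],
    [0.2, 0, 0, 0, 0],
    [0.2, 0, 0, 0, 0],
    [0.2, 0, 0, 0, 0],
    [0.2, 0, 0, 0.5, 0],
    [0.2, 0, 0, 1, 0],
    [0.2, 0, 0, 1, 0],
    [0.2, 0, 0, 0, 0],
  ],
)

```text
time: 8.1
tool_pos: [0.4623, -0.0865, 0.1025]
tool_rot: [3.14, -0.006, -0.042]
contact_force: [0.7, -0.6, -6.1]
opening: 0.0541
```

Request:
step_arm(
  series=[
    [0.2, 1, 0, 0, 0],
    [0.2, 1, 0, 0, 0],
    [0.2, 1, 0, 0, 0],
    [0.2, 0, 0, 0, 0],
  ],
)

```text
time: 8.5
tool_pos: [0.5381, -0.0861, 0.0986]
tool_rot: [3.141, -0.002, -0.042]
contact_force: [-0.4, 0.1, -7.2]
opening: 0.0534
```

```bash
python3 tq.py
```

```text
t 8.8 pos [ 0.5347 -0.0858  0.0994]
T mean [ 0.024  0.038 -0.005] Ty [ 0.028  0.074  0.082  0.059  0.007 -0.022]
F [-0.66 -0.01 -6.79] [0.33 0.55 0.69]
```

Request:
step_arm(
  series=[
    [0.2, -1, 0, 0, 0],
    [0.2, -1, 0, 0, 0],
    [0.2, -1, 0, 0, 0],
    [0.2, 0, 0, 0, 0],
  ],
)

```text
time: 9.2
tool_pos: [0.4566, -0.0851, 0.0997]
tool_rot: [-3.14, 0.005, -0.043]
contact_force: [-0.6, -0.3, -6.5]
opening: 0.0541
```

```bash
python3 tq.py
```

```text
t 9.5 pos [ 0.4615 -0.086   0.1001]
T mean [ 0.055 -0.005  0.012] Ty [ 0.019 -0.04  -0.026 -0.016  0.023  0.011]
F [ 0.08  0.05 -6.35] [0.85 0.44 0.43]
```

Box_2 shows no clear swing either. On to box_3.

Request:
step_arm(
  series=[
    [0.2, 0, 0, -1, 0],
    [0.2, 0, 0, -0.9, 0],
    [0.2, 0, 0, -0.4, 0],
    [0.2, 0, 0, -0.2, 0],
    [0.2, 0, 0, 0, 0],
    [0.8, 0, 0, 0, 0],
    [0.8, 0, 0, 0, 0],
    [0.8, 0, 0, 1, 0],
    [0.8, 0, 0, 1, 0],
  ],
)

```text
time: 10.4
tool_pos: [0.461, -0.086, 0.0882]
tool_rot: [3.142, 0.0, -0.042]
contact_force: [1.3, -0.4, 0.6]
opening: 0.0734
```

Request:
step_arm(
  series=[
    [0.8, 0, 0.6, 0.6, 0],
    [0.8, 0.05, 1, 0, 0],
    [0.8, 0.05, 1, 0, 0],
    [0.8, 0.05, 1, 0, 0],
    [0.8, 0, 0, 0, 0],
    [0.8, 0, 0, 0, 0],
  ],
)

```text
time: 11.0
tool_pos: [0.465, 0.0042, 0.1029]
tool_rot: [3.141, -0.001, -0.041]
contact_force: [0.6, -0.5, -0.7]
opening: 0.0731
```

Request:
step_arm(
  series=[
    [0.8, 0, 0.05, -1, 0],
    [0.8, 0, 0, -1, 0],
    [0.8, 0, 0, -0.6, 0],
    [0.8, 0, 0, 0, 0],
    [0.2, 0, 0, 0, 0],
    [0.2, 0, 0, 0, 0],
    [0.2, 0, 0, 0, 0],
    [0.2, 0, 0, 0.5, 0],
    [0.2, 0, 0, 1, 0],
    [0.2, 0, 0, 1, 0],
    [0.2, 0, 0, 0, 0],
  ],
)

```text
time: 12.1
tool_pos: [0.4661, 0.0051, 0.1025]
tool_rot: [3.141, -0.006, -0.042]
contact_force: [0.5, 0.0, -6.8]
opening: 0.0538
```

Request:
step_arm(
  series=[
    [0.2, 1, 0, 0, 0],
    [0.2, 1, 0, 0, 0],
    [0.2, 1, 0, 0, 0],
    [0.2, 0, 0, 0, 0],
  ],
)

```text
time: 12.5
tool_pos: [0.5419, 0.0051, 0.0986]
tool_rot: [3.141, -0.002, -0.042]
contact_force: [-0.7, 0.5, -5.8]
opening: 0.0535
```

```bash
python3 tq.py
```

```text
t 12.8 pos [0.5384 0.0055 0.0994]
T mean [ 0.029  0.042 -0.002] Ty [0.05  0.087 0.066 0.021 0.004 0.022]
F [-0.32  0.01 -6.72] [0.52 0.63 0.68]
```

Request:
step_arm(
  series=[
    [0.2, -1, 0, 0, 0],
    [0.2, -1, 0, 0, 0],
    [0.2, -1, 0, 0, 0],
    [0.2, 0, 0, 0, 0],
  ],
)

```text
time: 13.2
tool_pos: [0.4601, 0.0059, 0.0997]
tool_rot: [-3.141, 0.005, -0.042]
contact_force: [-0.2, 0.2, -6.8]
opening: 0.054
```

```bash
python3 tq.py
```

```text
t 13.5 pos [0.4653 0.0053 0.1002]
T mean [ 0.057 -0.012 -0.009] Ty [-0.03  -0.055  0.003  0.002 -0.017  0.026]
F [ 0.53 -0.27 -6.67] [0.48 0.55 0.25]
```

Request:
step_arm(
  series=[
    [0.2, 0, 0, -1, 0],
    [0.2, 0, 0, -0.9, 0],
    [0.2, 0, 0, -0.4, 0],
    [0.2, 0, 0, -0.2, 0],
    [0.2, 0, 0, 0, 0],
    [0.8, 0, 0, 0, 0],
    [0.8, 0, 0, 0, 0],
    [0.8, 0, 0, 1, 0],
    [0.8, 0, 0, 1, 0],
  ],
)

```text
time: 14.4
tool_pos: [0.4647, 0.0053, 0.0882]
tool_rot: [3.142, 0.0, -0.042]
contact_force: [1.2, 0.2, 0.0]
opening: 0.0731
```

Request:
step_arm(
  series=[
    [0.8, 0, 0.6, 0.6, 0],
    [0.8, 0.05, 1, 0, 0],
    [0.8, 0.05, 1, 0, 0],
    [0.8, 0.05, 1, 0, 0],
    [0.8, 0, 0, -1, 0],
    [0.8, 0, 0, -1, 0],
    [0.8, 0, 0, -0.6, 0],
    [0.8, 0, 0, 0, 0],
    [0.2, 0, 0, 0, 0],
    [0.2, 0, 0, 0, 0],
    [0.2, 0, 0, 0, 0],
  ],
)

```text
time: 15.5
tool_pos: [0.4691, 0.0957, 0.0386]
tool_rot: [-3.141, -0.002, -0.043]
contact_force: [1.2, 4.7, 1.4]
opening: 0.0542
```

Request:
step_arm(
  series=[
    [0.2, 0, 0, 0.5, 0],
    [0.2, 0, 0, 1, 0],
    [0.2, 0, 0, 1, 0],
    [0.2, 0, 0, 0, 0],
    [0.2, 1, 0, 0, 0],
    [0.2, 1, 0, 0, 0],
    [0.2, 1, 0, 0, 0],
    [0.2, 0, 0, 0, 0],
  ],
)

```text
time: 16.3
tool_pos: [0.5457, 0.095, 0.0986]
tool_rot: [3.142, -0.002, -0.043]
contact_force: [0.7, -0.4, -5.0]
opening: 0.0536
```

```bash
python3 tq.py
```

```text
t 16.6 pos [0.5421 0.0954 0.0994]
T mean [0.015 0.041 0.027] Ty [0.037 0.087 0.061 0.033 0.008 0.019]
F [-0.41 -0.16 -5.94] [0.67 0.27 0.59]
```

Request:
step_arm(
  series=[
    [0.2, -1, 0, 0, 0],
    [0.2, -1, 0, 0, 0],
    [0.2, -1, 0, 0, 0],
    [0.2, 0, 0, 0, 0],
  ],
)

```text
time: 17.0
tool_pos: [0.4638, 0.0956, 0.0997]
tool_rot: [3.141, 0.005, -0.041]
contact_force: [0.1, -0.9, -6.1]
opening: 0.0539
```

```bash
python3 tq.py
```

```text
t 17.3 pos [0.469  0.0954 0.1001]
T mean [ 0.038  0.011 -0.01 ] Ty [ 0.048 -0.008 -0.022  0.002  0.016  0.034]
F [ 0.22 -0.44 -6.03] [0.54 0.27 0.39]
```

All four static readings look alike apart from transients, and box_1's settling looked a little different. I'll use a better motion: a sharp stop followed by a gentle deceleration tail. That should pin a roller against the leading wall at rest, and then I'll average the torque.

Request:
step_arm(
  series=[
    [0.2, -1, 0, 0, 0],
    [0.2, -1, 0, 0, 0],
    [0.2, -0.5, 0, 0, 0],
    [0.2, -0.4, 0, 0, 0],
    [0.2, -0.3, 0, 0, 0],
    [0.2, -0.2, 0, 0, 0],
    [0.2, -0.1, 0, 0, 0],
    [0.2, 0, 0, 0, 0],
  ],
)

```text
time: 18.1
tool_pos: [0.3809, 0.0954, 0.1001]
tool_rot: [3.142, -0.0, -0.042]
contact_force: [0.8, -0.3, -6.3]
opening: 0.0534
```

```bash
sed -i 's/range(6)/range(10)/' tq.py; python3 tq.py
```

```text
t 18.6 pos [0.3808 0.0954 0.1   ]
T mean [0.024 0.006 0.017] Ty [ 0.02  -0.058  0.021 -0.037  0.034  0.029  0.005 -0.     0.037  0.011]
F [ 0.1  -0.16 -6.08] [0.34 0.58 0.37]
```

Request:
step_arm(
  series=[
    [0.2, 1, 0, 0, 0],
    [0.2, 1, 0, 0, 0],
    [0.2, 0.5, 0, 0, 0],
    [0.2, 0.4, 0, 0, 0],
    [0.2, 0.3, 0, 0, 0],
    [0.2, 0.2, 0, 0, 0],
    [0.2, 0.1, 0, 0, 0],
    [0.2, 0, 0, 0, 0],
  ],
)

```text
time: 19.4
tool_pos: [0.4681, 0.0954, 0.0999]
tool_rot: [3.141, 0.0, -0.042]
contact_force: [-0.1, 0.2, -5.2]
opening: 0.0535
```

```bash
python3 tq.py
```

```text
t 19.9 pos [0.4682 0.0954 0.1   ]
T mean [ 0.036  0.025 -0.007] Ty [ 0.028  0.022  0.018  0.097  0.035  0.058 -0.015  0.026 -0.005 -0.014]
F [-0.15 -0.18 -6.07] [0.64 0.51 0.41]
```

Box_4 is sound: the difference is 0.02 against an expected 0.16. I'll set it back and repeat this test on box_1.

Request:
step_arm(
  series=[
    [0.2, 0.02, 0, -1, 0],
    [0.2, 0.02, 0, -0.9, 0],
    [0.2, 0, 0, -0.4, 0],
    [0.2, 0, 0, -0.2, 0],
    [0.2, 0, 0, 0, 0],
    [0.8, 0, 0, 0, 0],
    [0.8, 0, 0, 0, 0],
    [0.8, 0, 0, 1, 0],
    [0.8, 0, 0, 1, 0],
  ],
)

```text
time: 20.8
tool_pos: [0.4694, 0.0954, 0.0882]
tool_rot: [3.142, 0.0, -0.042]
contact_force: [0.6, 0.4, -0.1]
opening: 0.0736
```

Request:
step_arm(
  series=[
    [0.8, -0.04, -0.8, 0.6, 0],
    [0.8, -0.04, -1, 0, 0],
    [0.8, -0.04, -1, 0, 0],
    [0.8, -0.04, -1, 0, 0],
    [0.8, -0.04, -1, 0, 0],
    [0.8, -0.04, -1, 0, 0],
    [0.8, -0.04, -1, 0, 0],
    [0.8, -0.04, -1, 0, 0],
    [0.8, -0.04, -1, 0, 0],
    [0.8, -0.04, -1, 0, 0],
    [0.8, -0.04, -1, 0, 0],
    [0.8, 0, 0, 0, 0],
  ],
)

```text
time: 22.0
tool_pos: [0.459, -0.1776, 0.1031]
tool_rot: [3.14, -0.003, -0.045]
contact_force: [0.7, 0.6, -0.7]
opening: 0.0733
```

Request:
step_arm(
  series=[
    [0.8, 0, 0, -1, 0],
    [0.8, 0, 0, -1, 0],
    [0.8, 0, 0, -0.6, 0],
    [0.8, 0, 0, 0, 0],
    [0.2, 0, 0, 0, 0],
    [0.2, 0, 0, 0, 0],
    [0.2, 0, 0, 0, 0],
    [0.2, 0, 0, 0.5, 0],
    [0.2, 0, 0, 1, 0],
    [0.2, 0, 0, 1, 0],
    [0.2, 0, 0, 0, 0],
  ],
)

```text
time: 23.1
tool_pos: [0.4598, -0.1754, 0.1026]
tool_rot: [3.139, -0.005, -0.042]
contact_force: [-0.0, -1.1, -6.0]
opening: 0.0541
```

Request:
step_arm(
  series=[
    [0.2, -1, 0, 0, 0],
    [0.2, -1, 0, 0, 0],
    [0.2, -0.5, 0, 0, 0],
    [0.2, -0.4, 0, 0, 0],
    [0.2, -0.3, 0, 0, 0],
    [0.2, -0.2, 0, 0, 0],
    [0.2, -0.1, 0, 0, 0],
    [0.2, 0, 0, 0, 0],
  ],
)

```text
time: 23.9
tool_pos: [0.3708, -0.1747, 0.1]
tool_rot: [3.141, -0.0, -0.042]
contact_force: [0.7, 0.2, -5.9]
opening: 0.0536
```

```bash
python3 tq.py
```

```text
t 24.4 pos [ 0.3708 -0.1746  0.1   ]
T mean [ 0.056  0.008 -0.02 ] Ty [-0.003 -0.026  0.025  0.031  0.031 -0.014 -0.01   0.024  0.006  0.019]
F [-0.02  0.13 -6.33] [0.53 0.37 0.44]
```

Request:
step_arm(
  series=[
    [0.2, 1, 0, 0, 0],
    [0.2, 1, 0, 0, 0],
    [0.2, 0.5, 0, 0, 0],
    [0.2, 0.4, 0, 0, 0],
    [0.2, 0.3, 0, 0, 0],
    [0.2, 0.2, 0, 0, 0],
    [0.2, 0.1, 0, 0, 0],
    [0.2, 0, 0, 0, 0],
  ],
)

```text
time: 25.2
tool_pos: [0.4581, -0.1746, 0.0999]
tool_rot: [-3.142, 0.0, -0.042]
contact_force: [0.4, 0.2, -6.0]
opening: 0.0533
```

```bash
python3 tq.py
```

```text
t 25.7 pos [ 0.4582 -0.1747  0.1   ]
T mean [ 0.018 -0.067 -0.01 ] Ty [ 0.01  -0.053 -0.09  -0.067 -0.104 -0.083 -0.058 -0.018 -0.13  -0.077]
F [-0.03  0.   -6.25] [0.41 0.24 0.35]
```

Box_1's torque shifts from +0.01 to -0.07 within a single grasp, and its first-lift readings were +0.06 to +0.12. That points to a moving mass. The tray lies straight ahead, so I'll check the toolbox clearance there and re-confirm on the way.

Run:
```python
from h import *
w=world(np.load("top0.npz")); x,y,z=w[...,0],w[...,1],w[...,2]
for x0 in (.58,.6,.62,.64,.66,.68,.70,.72,.74):
    m=(abs(x-x0)<.01)&(z>.06)&(y<-.08)&(y>-.45)
    print(x0, y[m].max() if m.any() else None, z[m].max() if m.any() else None)
# tray rim
m=(z>.028)&(z<.040)&(x>.56)&(x<.76)&(y<-.06)&(y>-.27)
p=w[m]; print("rim x",np.percentile(p[:,0],[1,99]),"y",np.percentile(p[:,1],[1,99]))
f=(z>0.0015)&(z<.0055)&(x>.56)&(x<.76)&(y<-.06)&(y>-.27)
n,l,s,_=cv2.connectedComponentsWithStats(f.astype(np.uint8),connectivity=4); i=1+s[1:,4].argmax(); print("floor",rect(w,l==i))
```

```text
0.58 -0.28333631928900477 0.2199615223217104
0.6 -0.28293490251380937 0.23760417791421928
0.62 -0.28133706847146833 0.24323902738490522
0.64 -0.2821879735359816 0.24358981030903415
0.66 -0.27408214588742785 0.24519710827821983
0.68 -0.27194229128966674 0.24294053336951937
0.7 -0.27165219920675227 0.24289788504418075
0.72 -0.2794199354572224 0.2984363694620644
0.74 -0.27860495795249 0.29933515358914575
rim x [0.57471938 0.73218384] y [-0.25179379 -0.08952621]
floor ((700.888427734375, -172.93490600585938), (50.42662811279297, 74.67916870117188), 1.5212123394012451)
```

Request:
step_arm(
  series=[
    [0.2, -1, 0, 0, 0],
    [0.2, -1, 0, 0, 0],
    [0.2, -0.5, 0, 0, 0],
    [0.2, -0.4, 0, 0, 0],
    [0.2, -0.3, 0, 0, 0],
    [0.2, -0.2, 0, 0, 0],
    [0.2, -0.1, 0, 0, 0],
  ],
)

```text
time: 26.4
tool_pos: [0.3707, -0.1748, 0.1001]
tool_rot: [3.141, -0.0, -0.042]
contact_force: [-0.4, 0.3, -6.2]
opening: 0.0535
```

```bash
python3 tq.py
```

```text
t 26.9 pos [ 0.3709 -0.1746  0.1   ]
T mean [ 0.04   0.033 -0.001] Ty [0.001 0.067 0.053 0.011 0.037 0.074 0.014 0.007 0.021 0.042]
F [-0.13 -0.12 -6.34] [0.5  0.55 0.4 ]
```

Confirmed: box_1 has the moving mass (+0.03 to -0.07 with the shake direction, repeated). Carrying it to the tray now.

Request:
step_arm(
  series=[
    [0.2, 0.5, 0, 0, 0],
    [0.2, 1, 0, 0, 0],
    [0.2, 1, 0, 0, 0],
    [0.2, 1, 0.1, 0, 0],
    [0.2, 1, 0.1, 0, 0],
    [0.2, 1, 0.1, 0, 0],
    [0.2, 1, 0.1, 0, 0],
    [0.2, 1, 0.1, 0, 0],
    [0.2, 1, 0.1, 0, 0],
    [0.2, 1, 0, 0, 0],
    [0.2, 1, 0, 0, 0],
    [0.2, 0.65, 0, 0, 0],
  ],
)

```text
time: 28.1
tool_pos: [0.6518, -0.1589, 0.0992]
tool_rot: [-3.142, -0.001, -0.042]
contact_force: [0.3, 0.5, -5.9]
opening: 0.0537
```

Request:
step_arm(
  series=[
    [0.2, 0, 0, -0.7, 0.5],
    [0.2, 0, 0, -1, 0],
    [0.2, 0, 0, -0.6, 0],
    [0.2, 0, 0, -0.3, 0],
  ],
)

```text
time: 28.5
tool_pos: [0.6487, -0.1589, 0.0324]
tool_rot: [-3.14, 0.004, -0.002]
contact_force: [0.7, 0.1, -7.0]
opening: 0.0538
```

Request:
step_arm(
  series=[
    [0.2, 0, 0, -0.02, 0],
    [0.2, 0, 0, 0, 0],
  ],
)

```text
time: 28.7
tool_pos: [0.6501, -0.1598, 0.0352]
tool_rot: [3.141, -0.001, -0.002]
contact_force: [0.4, 1.1, -5.9]
opening: 0.0535
```

Request:
step_arm(
  series=[
    [0.2, 0, 0, -0.1, 0],
    [0.2, 0, 0, -0.06, 0],
    [0.2, 0, 0, 0, 0],
  ],
)

```text
time: 29.0
tool_pos: [0.65, -0.1599, 0.0316]
tool_rot: [3.141, -0.002, -0.002]
contact_force: [-1.0, -1.0, -2.7]
opening: 0.0538
```

Request:
step_arm(
  series=[
    [0.7, 0, 0, 0, 0],
    [0.7, 0, 0, 0, 0],
    [0.7, 0, 0, 1, 0],
    [0.7, 0, 0, 1, 0],
    [0.7, -0.6, 0, 1, 0],
    [0.7, -1, 0.5, 1, 0],
    [0.7, -1, 1, 1, 0],
    [0.7, -1, 1, 0.6, 0],
    [0.7, -1, 1, 0, 0],
    [0.8, -1, 1, 0, 0],
    [0.8, -1, 1, 0, 0],
    [0.8, -0.5, 1, 0, 0],
  ],
)

```text
time: 30.2
tool_pos: [0.4703, 0.0038, 0.1713]
tool_rot: [3.141, -0.001, -0.002]
contact_force: [-0.2, -0.6, -0.1]
opening: 0.0736
```

Run:
```python
from h import *
from cell import vision,sensors
for n in ("side","top","wrist"):
    d=vision.read_camera(n); np.savez(n+"1.npz",**d); cv2.imwrite(f"pics/{n}1.png",d["pixels"])
d=np.load("top1.npz"); cv2.imwrite("pics/top1z.png",cv2.resize(d["pixels"][110:260,150:350],None,fx=4,fy=4))
for n in("top","wrist","side"):
    d=np.load(n+"1.npz"); w=world(d);z=w[...,2];x=w[...,0];y=w[...,1]
    m=((z>.1)&(z<.114)&(x>.5)&(x<.64)&(y>.1)&(y<.24)).astype(np.uint8)
    k,l,s,_=cv2.connectedComponentsWithStats(m,connectivity=4)
    for i in range(1,k):
        if s[i,4]>40:
            q=l==i; print(n,s[i].tolist(),[np.round(v,1) for v in rect(w,q)],z[q].mean().round(4),"x",x[q].min().round(4),x[q].max().round(4),"y",y[q].min().round(4),y[q].max().round(4))
    t=((z>.04)&(z<.055)&(x>.56)&(x<.74)&(y<-.09)&(y>-.25)); 
    if t.sum()>40: print("tray box",n,[np.round(v,1) for v in rect(w,t)],z[t].mean())
```

```text
top [182, 173, 18, 13, 201] [array([596.8, 170.2]), array([39.7, 56.5]), np.float64(1.5)] 0.1077 x 0.5771 0.6168 y 0.1417 0.1988
tray box top [array([ 652.1, -169.4]), array([155.2, 151.5]), np.float64(88.8)] 0.04514988185276622
wrist [0, 0, 59, 62, 3221] [array([594.7, 159.7]), array([36.1, 40.4]), np.float64(1.2)] 0.1063 x 0.5763 0.6132 y 0.1394 0.1795
tray box wrist [array([ 614.2, -160.6]), array([36.1, 55.3]), np.float64(0.1)] 0.04378151285525204
side [191, 212, 32, 17, 270] [array([607.7, 171.8]), array([67. , 62.8]), np.float64(88.5)] 0.1086 x 0.5763 0.6399 y 0.1381 0.2046
tray box side [array([ 651.2, -178.4]), array([135.7, 150.5]), np.float64(87.7)] 0.046660157803475794
```

View pics/top1z.png

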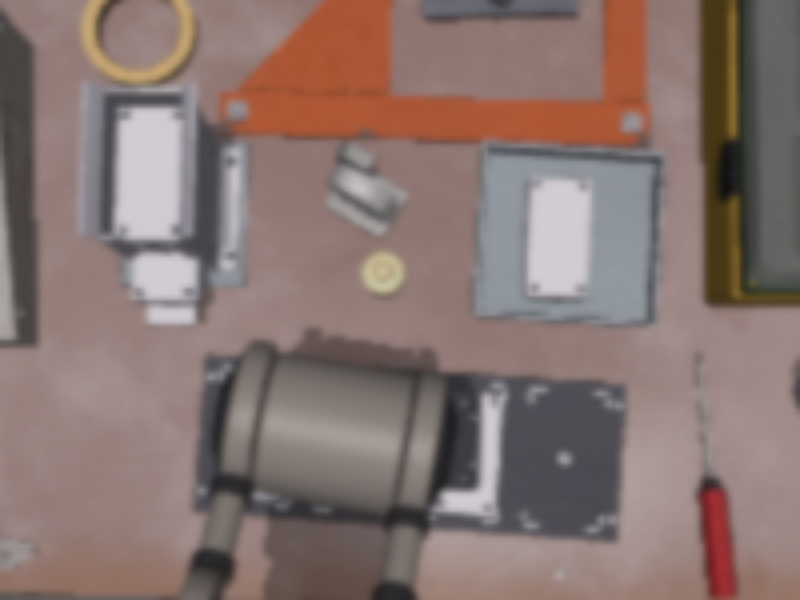

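View pics/wrist1.png

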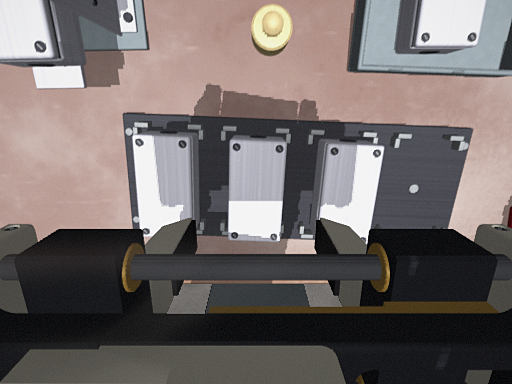

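The top view shows box_1 flat in the tray at about (558,237) in the zoom, with three boxes in bays and bay_1 empty. The gripper body may foul the magazine's front lips, so I'll measure the lip plane and the yaw.

Run:
```python
from h import *
for n in ("top0","side0","side1","top1"):
    w=world(np.load(n+".npz")).reshape(-1,3); 
    print(n)
    for a,b in((.12,.14),(.14,.17),(.17,.2),(.2,.23),(.23,.245),(.245,.27)):
        m=(w[:,2]>a)&(w[:,2]<b)&(w[:,0]>.54)&(w[:,0]<.78)&(w[:,1]>.11)&(w[:,1]<.23)
        if m.sum()>5: print(a,b,m.sum(),"x",np.percentile(w[m,0],[0,2,5,50,98]).round(4),"y",np.percentile(w[m,1],[1,99]).round(4))
    # top-most wall points
d=np.load("side1.npz"); cv2.imwrite("pics/s1z.png",cv2.resize(d["pixels"][150:270,150:280],None,fx=6,fy=6,interpolation=cv2.INTER_CUBIC))
w=world(np.load("top0.npz"));z=w[...,2]
for lo,hi in((.24,.26),(.18,.205)):
    m=((z>lo)&(z<hi)&(w[...,0]>.55)&(w[...,0]<.78)&(w[...,1]>.1)&(w[...,1]<.25)).astype(np.uint8)
    k,l,s,_=cv2.connectedComponentsWithStats(m,connectivity=4)
    for i in range(1,k):
        if s[i,4]>15: print(lo,s[i].tolist(),[np.round(v,1) for v in rect(w,l==i)])
```

```text
top0
0.12 0.14 42 x [0.6119 0.612  0.6121 0.6283 0.7212] y [0.1361 0.1911]
0.14 0.17 71 x [0.6111 0.6112 0.6115 0.6494 0.7203] y [0.1363 0.1981]
0.17 0.2 646 x [0.6111 0.6131 0.6184 0.6708 0.7236] y [0.1367 0.2004]
0.2 0.23 121 x [0.6112 0.6116 0.6124 0.6892 0.7241] y [0.1376 0.2007]
0.23 0.245 183 x [0.6114 0.6119 0.6133 0.6707 0.7251] y [0.1341 0.2061]
0.245 0.27 185 x [0.6123 0.6141 0.618  0.6655 0.7232] y [0.1278 0.2111]
side0
0.12 0.14 307 x [0.6105 0.6116 0.6126 0.6405 0.7222] y [0.138 0.206]
0.14 0.17 473 x [0.6098 0.6117 0.6123 0.6407 0.7223] y [0.1411 0.2052]
0.17 0.2 531 x [0.6102 0.6113 0.6123 0.6389 0.7217] y [0.1375 0.2054]
0.2 0.23 584 x [0.6096 0.6111 0.6122 0.6546 0.7239] y [0.1378 0.2056]
0.23 0.245 374 x [0.6106 0.6122 0.6132 0.6683 0.7254] y [0.1349 0.2073]
0.245 0.27 260 x [0.612  0.6138 0.6159 0.6648 0.7239] y [0.1294 0.2129]
side1
0.12 0.14 303 x [0.6109 0.6119 0.6128 0.6371 0.722 ] y [0.1379 0.2055]
0.14 0.17 473 x [0.6108 0.6116 0.6122 0.6408 0.723 ] y [0.1409 0.2052]
0.17 0.2 528 x [0.6099 0.6115 0.6123 0.6386 0.721 ] y [0.138  0.2053]
0.2 0.23 590 x [0.61   
[... 196 characters left out ...]
0.12 0.14 42 x [0.6119 0.6121 0.6123 0.6318 0.7203] y [0.1362 0.1878]
0.14 0.17 72 x [0.611  0.6112 0.6115 0.6472 0.7206] y [0.136  0.1978]
0.17 0.2 653 x [0.6116 0.6143 0.6184 0.6699 0.7234] y [0.1367 0.2001]
0.2 0.23 118 x [0.6116 0.6116 0.6122 0.6933 0.7244] y [0.1375 0.2005]
0.23 0.245 194 x [0.6113 0.612  0.6132 0.667  0.725 ] y [0.1336 0.2067]
0.245 0.27 174 x [0.6122 0.6149 0.6184 0.6688 0.7234] y [0.128  0.2112]
0.24 [170, 130, 6, 39, 147] [array([668.7, 206. ]), array([112.7,  10.8]), np.float64(0.4)]
0.24 [195, 131, 4, 39, 107] [array([668.9, 133. ]), array([112.6,  10.8]), np.float64(0.2)]
0.18 [177, 135, 19, 36, 612] [array([670.2, 173.3]), array([107.9,  54.3]), np.float64(0.8)]
```

View pics/s1z.png

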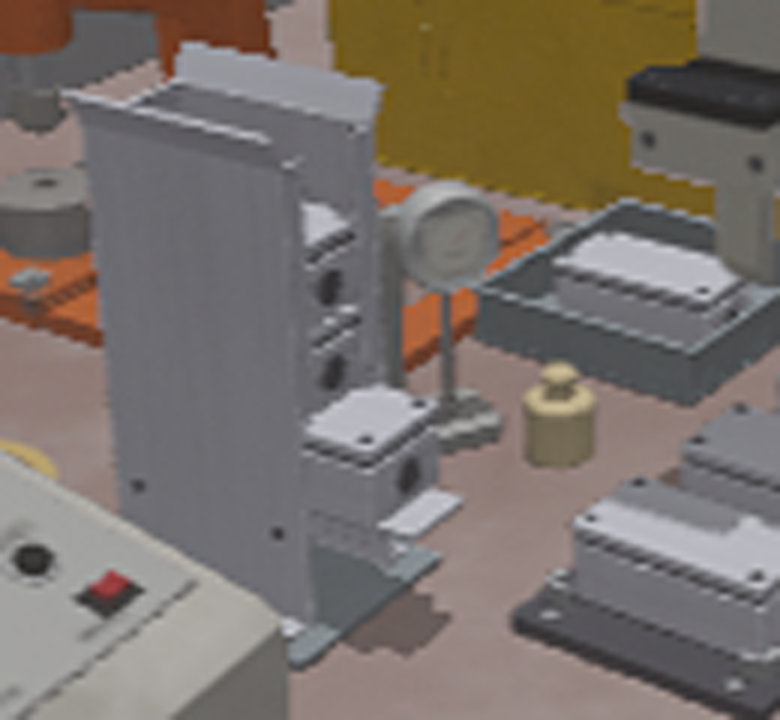

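The lip front is at x≈0.611, and the magazine centre is at (0.669, 0.169) with yaw ≈0.01. The wrist camera sits on the tool's +x side and could meet the magazine, so I'll make a half turn while traversing. Joint 6 allows it in the + direction.

Request:
step_arm(
  series=[
    [0.8, 0, 0.55, 0, 1],
    [0.8, 0, 0.55, 0, 1],
    [0.8, 0, 0.55, 0, 1],
    [0.8, 0, 0.55, 0, 1],
    [0.8, 0, 0.55, 0, 1],
    [0.8, 0, 0.55, 0, 1],
    [0.8, 0, 0.55, 0, 1],
    [0.8, 0, 0.55, 0, 1],
    [0.8, 0, 0.55, 0, 1],
    [0.8, 0, 0.55, 0, 1],
    [0.8, 0, 0.55, 0, 1],
    [0.8, 0, 0.55, 0, 1],
  ],
)

```text
time: 31.55
tool_pos: [0.4733, 0.1678, 0.1708]
tool_rot: [3.14, -0.001, 0.96]
contact_force: [-0.2, 0.1, 0.1]
opening: 0.0732
```

Request:
step_arm(
  series=[
    [0.8, 0, 0, 0, 1],
    [0.8, 0, 0, 0, 1],
    [0.8, 0, 0, 0, 1],
    [0.8, 0, 0, 0, 1],
    [0.8, 0, 0, 0, 1],
    [0.8, 0, 0, 0, 1],
    [0.8, 0, 0, 0, 1],
    [0.8, 0, 0, 0, 1],
    [0.8, 0, 0, 0, 1],
    [0.8, 0, 0, 0, 1],
    [0.8, 0, 0, 0, 1],
    [0.8, 0, 0, 0, 1],
  ],
)

```text
time: 32.75
tool_pos: [0.4734, 0.1672, 0.1708]
tool_rot: [3.14, 0.001, 1.92]
contact_force: [-0.2, -1.1, 0.6]
opening: 0.0734
```

Request:
step_arm(
  series=[
    [0.8, 0, 0, 0, 1],
    [0.8, 0, 0, 0, 1],
    [0.8, 0, 0, 0, 1],
    [0.8, 0, 0, 0, 1],
    [0.8, 0, 0, 0, 1],
    [0.8, 0, 0, 0, 1],
    [0.8, 0, 0, 0, 1],
    [0.8, 0, 0, 0, 1],
    [0.8, 0, 0, 0, 1],
    [0.8, 0, 0, 0, 1],
    [0.8, 0, 0, 0, 1],
    [0.8, 0, 0, 0, 1],
  ],
)

```text
time: 33.95
tool_pos: [0.4734, 0.1672, 0.1708]
tool_rot: [3.141, 0.002, 2.88]
contact_force: [-0.0, 0.1, -0.1]
opening: 0.074
```

Request:
step_arm(
  series=[
    [0.8, 0, 0, 0, 1],
    [0.8, 0.5, 0, 0, 1],
    [0.8, 0.5, 0, 0, 1],
    [0.8, 0.5, 0, 0, 0.4],
    [0.8, 0.5, 0, 0, 0],
    [0.8, 0, 0, 0, 0],
    [0.8, 0, 0, 0, 0],
  ],
)

```text
time: 34.65
tool_pos: [0.5223, 0.1673, 0.1704]
tool_rot: [-3.142, 0.0, -3.134]
contact_force: [0.2, 0.0, -0.1]
opening: 0.0732
```

Request:
step_arm(
  series=[
    [0.8, 0.3, 0, -1, 0],
    [0.8, 0.3, 0, -1, 0],
    [0.8, 0.3, 0, -1, 0],
    [0.8, 0, 0, -0.4, 0],
    [0.8, 0.4, 0, 0, 0],
    [0.8, 0.4, 0, 0, 0],
    [0.8, 0.2, 0, 0, 0],
    [0.8, 0, 0, 0, 0],
    [0.8, 0, 0, 0, 0],
  ],
)

```text
time: 35.55
tool_pos: [0.5697, 0.1679, 0.0861]
tool_rot: [3.141, 0.001, -3.133]
contact_force: [1.1, -0.7, -0.7]
opening: 0.0736
```

Run:
```python
from h import *
from cell import vision
d=vision.read_camera("side"); cv2.imwrite("pics/s2z.png",cv2.resize(d["pixels"][110:280,130:330],None,fx=4,fy=4,interpolation=cv2.INTER_CUBIC))
```

```text
(no output)
```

View pics/s2z.png

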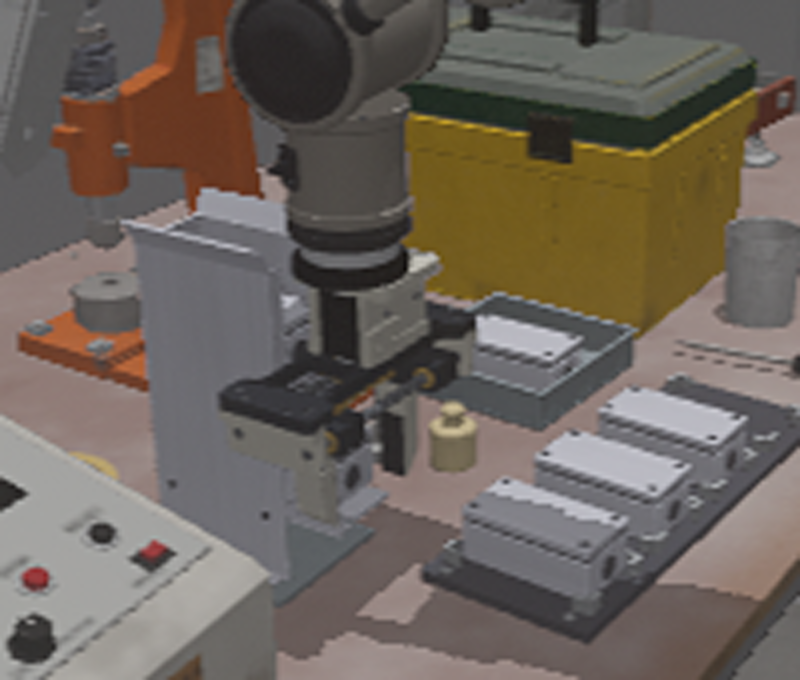

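The gripper body sits just in front of the magazine with the fingers either side of fresh_1's front end. I'll inch forward and watch the force.

Request:
step_arm(
  series=[
    [0.8, 0.08, 0, 0, 0],
    [0.8, 0, 0, 0, 0],
  ],
)

```text
time: 35.8
tool_pos: [0.5716, 0.1679, 0.0857]
tool_rot: [3.141, 0.0, -3.133]
contact_force: [0.6, 0.4, -0.6]
opening: 0.0736
```

Request:
step_arm(
  series=[
    [0.8, 0.06, 0, 0, 0],
    [0.8, 0, 0, 0, 0],
  ],
)

```text
time: 36.0
tool_pos: [0.5731, 0.1679, 0.0855]
tool_rot: [3.141, 0.0, -3.133]
contact_force: [-0.7, 0.7, -0.1]
opening: 0.0733
```

Request:
step_arm(
  series=[
    [0.8, 0.06, 0, 0, 0],
    [0.8, 0, 0, 0, 0],
  ],
)

```text
time: 36.2
tool_pos: [0.5742, 0.1679, 0.0854]
tool_rot: [3.142, -0.001, -3.133]
contact_force: [-1.5, -0.5, -0.4]
opening: 0.0737
```

Request:
step_arm(
  series=[
    [0.8, 0.06, 0, 0, 0],
    [0.8, 0, 0, 0, 0],
  ],
)

```text
time: 36.4
tool_pos: [0.5739, 0.1679, 0.0854]
tool_rot: [-3.141, -0.004, -3.134]
contact_force: [-12.3, -1.0, 3.4]
opening: 0.0738
```

The body touched the lip at x=0.574, as predicted. I'll back off about 2 mm, grip with about 6 mm of pad overlap, and draw 35 mm.

Request:
step_arm(
  series=[
    [0.8, -0.12, 0, 0, 0],
    [0.2, 0, 0, 0, 0],
    [0.2, 0, 0, 0, 0],
    [0.2, 0, 0, 0, 0],
    [0.2, 0, 0, 0, 0],
  ],
  squeeze=60,
)

```text
time: 36.9
tool_pos: [0.5732, 0.168, 0.0855]
tool_rot: [3.141, 0.0, -3.133]
contact_force: [-0.1, 1.5, 0.4]
opening: 0.0532
```

Request:
step_arm(
  series=[
    [0.2, -0.2, 0, 0, 0],
    [0.2, -0.4, 0, 0, 0],
    [0.2, -0.4, 0, 0, 0],
    [0.2, -0.4, 0, 0, 0],
    [0.2, 0, 0, 0, 0],
  ],
)

```text
time: 37.4
tool_pos: [0.5407, 0.1677, 0.0857]
tool_rot: [3.141, 0.007, -3.134]
contact_force: [10.2, -0.5, -7.5]
opening: 0.0539
```

```bash
cat > look.py <<'E'
from h import *
from cell import vision
import sys
t=sys.argv[1]
d=vision.read_camera("side"); cv2.imwrite(f"pics/s{t}.png",cv2.resize(d["pixels"][110:280,130:330],None,fx=4,fy=4,interpolation=cv2.INTER_CUBIC))
e=vision.read_camera("top"); np.savez(f"t{t}.npz",**e)
w=world(e);x,y,z=w[...,0],w[...,1],w[...,2]
m=(x>.63)&(x<.715)&(abs(y-.17)<.02); print("top box in mag z",np.nanpercentile(z[m],[5,50,95]).round(4))
A=np.c_[x[m],y[m],np.ones(m.sum())]; print("slopes",np.linalg.lstsq(A,z[m],rcond=None)[0].round(3))
E
python3 look.py 3
```

```text
top box in mag z [0.1856 0.1904 0.1954]
slopes [-0.074 -0.002  0.24 ]
```

View pics/s3.png

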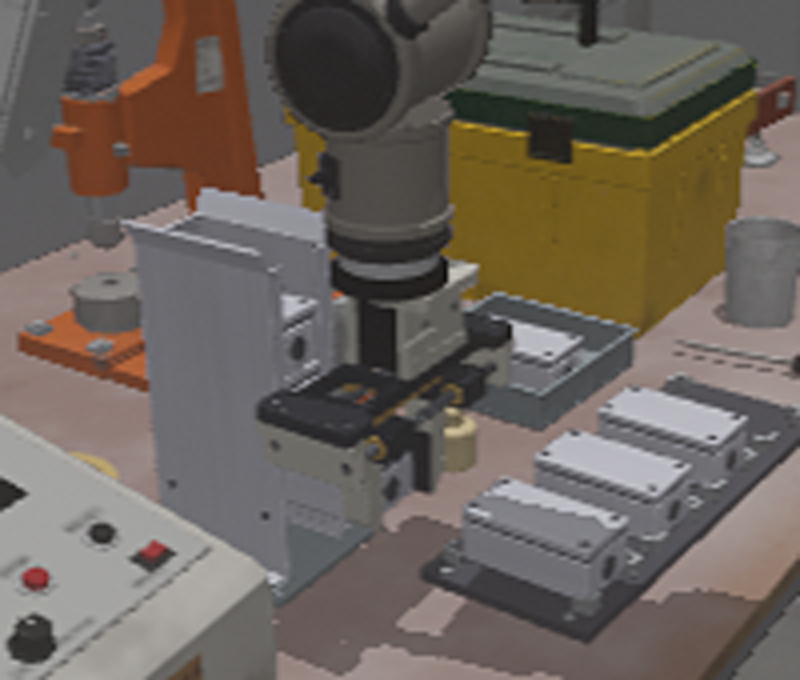

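Fresh_1 came along and the stack tilts slightly backwards (0.074 rad), as expected. I'll draw 18 mm more, then regrasp nearer the middle.

Request:
step_arm(
  series=[
    [0.2, -0.4, 0, 0, 0],
    [0.2, -0.35, 0, 0, 0],
    [0.2, 0, 0, 0, 0],
    [0.8, 0, 0, 0, 0],
    [0.8, 0, 0, 0, 0],
    [0.8, 0.5, 0, 0, 0],
    [0.8, 1, 0, 0, 0],
    [0.8, 0.4, 0, 0, 0],
    [0.8, 0, 0, 0, 0],
  ],
)

```text
time: 38.4
tool_pos: [0.5674, 0.1677, 0.0853]
tool_rot: [3.141, 0.0, -3.134]
contact_force: [-1.3, -0.6, -0.3]
opening: 0.0733
```

```bash
python3 look.py 4
```

```text
top box in mag z [0.1807 0.1867 0.1926]
slopes [-0.14  -0.025  0.286]
```

View pics/s4.png

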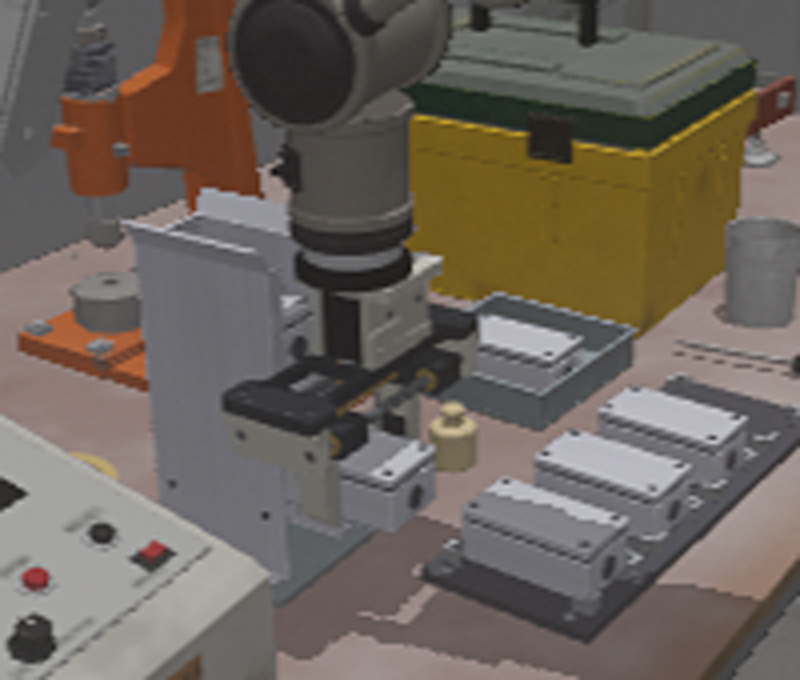

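Fresh_1 rests half drawn on the tongue. Regrasp and draw it fully out.

Request:
step_arm(
  series=[
    [0.8, 0.12, 0, 0, 0],
    [0.2, 0, 0, 0, 0],
    [0.2, 0, 0, 0, 0],
    [0.2, 0, 0, 0, 0],
    [0.2, -0.3, 0, 0, 0],
    [0.2, -0.6, 0, 0, 0],
    [0.2, -0.8, 0, 0, 0],
    [0.2, -0.8, 0, 0, 0],
    [0.2, -0.5, 0, 0, 0],
    [0.2, 0, 0, 0, 0],
    [0.2, 0, 0, 0, 0],
  ],
)

```text
time: 39.6
tool_pos: [0.4947, 0.1678, 0.0851]
tool_rot: [-3.141, -0.001, -3.133]
contact_force: [0.7, 0.5, -5.9]
opening: 0.0537
```

```bash
python3 look.py 5
python3 - <<'E'
from h import *
w=world(np.load("t5.npz"));x,y,z=w[...,0],w[...,1],w[...,2]
m=((z>.098)&(z<.12)&(x>.4)&(x<.62)&(y>.12)&(y<.22)); 
k,l,s,_=cv2.connectedComponentsWithStats(m.astype(np.uint8))
for i in range(1,k):
    if s[i,4]>20: print(s[i].tolist(),[np.round(v,1) for v in rect(w,l==i)],z[l==i].mean())
E
```

```text
top box in mag z [0.1464 0.1502 0.1541]
slopes [0.013 0.005 0.14 ]
```

View pics/s5.png

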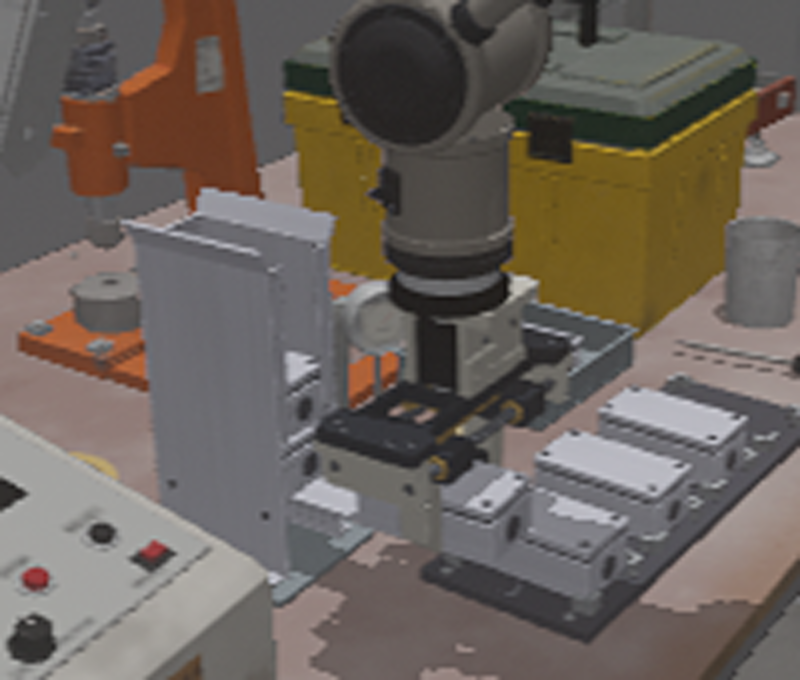

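The other two dropped: the top face is at 0.150 (66+84) and level. Fresh_1 is held. I'll lift it and measure the box's offset to the TCP.

Request:
step_arm(
  series=[
    [0.2, 0, 0, 0.6, 0],
    [0.2, 0, 0, 1, 0],
    [0.2, 0, -0.5, 0.8, -0.3],
    [0.2, 0, -1, 0, -0.3],
    [0.2, 0, -1, 0, 0],
    [0.2, 0, -1, 0, 0],
    [0.2, 0, -1, 0, 0],
    [0.2, 0, -1, 0, 0],
    [0.2, 0, -1, 0, 0],
    [0.2, 0, 0, 0, 0],
    [0.2, 0, 0, 0, 0],
  ],
)

```text
time: 40.8
tool_pos: [0.495, 0.0049, 0.1453]
tool_rot: [3.141, -0.0, 3.1]
contact_force: [-0.1, 0.3, -6.2]
opening: 0.054
```

Run:
```python
from h import *
from cell import vision,sensors
s=sensors.observe(); p=s["tool_pos"]; print(p.round(4),s["tool_rot"].round(3))
for n in("side","wrist","top"):
    d=vision.read_camera(n); np.savez(n+"6.npz",**d); cv2.imwrite(f"pics/{n}6.png",d["pixels"])
    w=world(d); r=w-p; x,y,z=r[...,0],r[...,1],r[...,2]
    m=(abs(x)<.075)&(abs(y)<.032)&(z>-.030)&(z<.028)&(abs(x)>.015)
    q=r[m]; print(n,m.sum())
    if m.sum()>10:
        print(np.percentile(q,[0,2,50,98,100],axis=0).round(4).tolist())
        t=m&(abs(z-.023)<.004); 
        if t.sum()>10: print("top face",[np.round(v,1) for v in rect(r,t)],z[t].mean())
```

```text
[0.495  0.0049 0.1453] [ 3.141 -0.     3.1  ]
side 414
[[-0.0452, -0.0238, -0.017], [-0.0443, -0.0213, -0.0142], [-0.0283, 0.0248, 0.0088], [0.0578, 0.0299, 0.0264], [0.0599, 0.0308, 0.0274]]
top face [array([3.5, 3.5]), array([52.3, 95.5]), np.float64(88.8)] 0.023967993671000047
wrist 10019
[[-0.0455, -0.0274, -0.0186], [-0.0448, -0.0249, -0.0099], [-0.0315, 0.0006, 0.0211], [0.0206, 0.0257, 0.0225], [0.0235, 0.0276, 0.0238]]
top face [array([-10.8,   0.1]), array([53.8, 67.5]), np.float64(88.8)] 0.02124687365480894
top 0
```

View pics/side6.png

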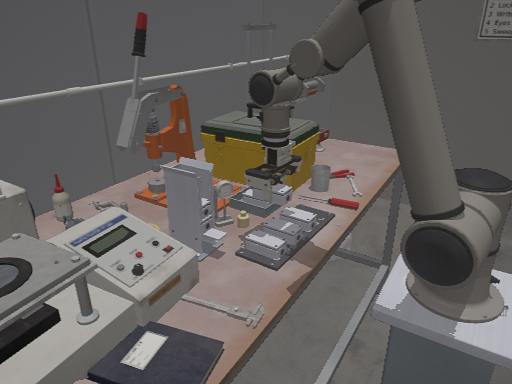

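View pics/wrist6.png

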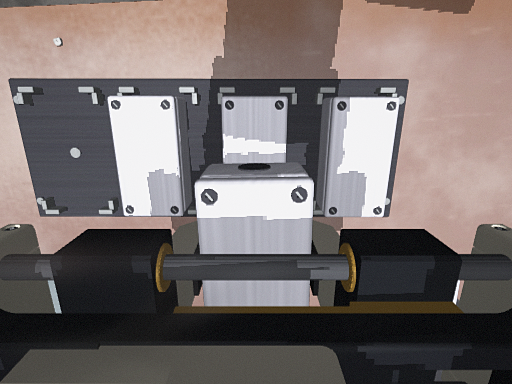

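The wrist view shows fresh_1 held level at (200–312, 168–300) px. Its centre is about 6.5 mm ahead (+x) of the TCP and its underside about 20 mm below it. Empty bay_1 is visible at the left, at about (75,150). Moving over bay_1.

Request:
step_arm(
  series=[
    [0.2, -0.2, -0.5, 0, -0.1],
    [0.2, -0.25, -1, 0, 0],
    [0.2, -0.25, -1, 0, 0],
    [0.2, -0.25, -1, 0, 0],
    [0.2, -0.25, -1, 0, 0],
    [0.2, -0.25, -1, 0, 0],
    [0.2, -0.25, -1, -0.4, 0],
    [0.2, -0.08, -0.68, -1, 0],
    [0.2, 0, 0, -0.8, 0],
    [0.2, 0, 0, 0, 0],
    [0.2, 0, 0, 0, 0],
  ],
)

```text
time: 42.05
tool_pos: [0.4501, -0.174, 0.0907]
tool_rot: [3.141, -0.001, 3.094]
contact_force: [-0.2, 0.4, -6.2]
opening: 0.054
```

Run:
```python
from h import *
from cell import vision,sensors
s=sensors.observe(); p=s["tool_pos"]; print(p.round(4),s["tool_rot"].round(3))
d=vision.read_camera("wrist"); w=world(d); cv2.imwrite("pics/wrist7.png",d["pixels"]); z=w[...,2]
r=w-p; t=(abs(r[...,2]-.0215)<.004)&(abs(r[...,0])<.08)&(abs(r[...,1])<.035); print("top",[np.round(v,1) for v in rect(w,t)])
d=vision.read_camera("top");w=world(d);z=w[...,2]
cv2.imwrite("pics/top7.png",cv2.resize(d["pixels"][190:260,190:320],None,fx=6,fy=6,interpolation=cv2.INTER_CUBIC))
```

```text
[ 0.4501 -0.174   0.0907] [ 3.141e+00 -1.000e-03  3.094e+00]
top [array([ 439.1, -173.9]), array([70. , 67.4]), np.float64(87.8)]
```

View pics/wrist7.png

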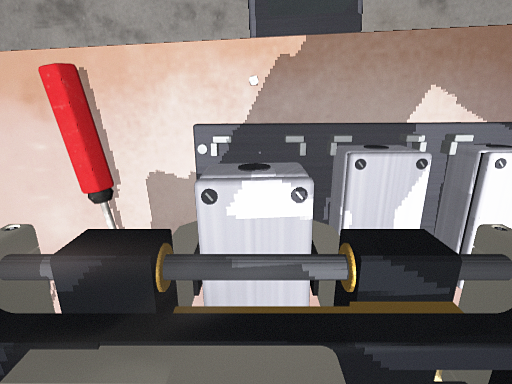

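Everything is aligned: box centre about 457.4, -174. Lowering.

Request:
step_arm(
  series=[
    [0.2, 0, 0, -0.7, 0],
    [0.2, 0, 0, -0.8, 0],
    [0.2, 0, 0, -0.5, 0],
    [0.2, 0, 0, -0.2, 0],
    [0.2, 0, 0, 0, 0],
    [0.2, 0, 0, 0, 0],
  ],
)

```text
time: 42.75
tool_pos: [0.451, -0.1744, 0.0364]
tool_rot: [-3.141, 0.002, 3.094]
contact_force: [0.4, 0.5, -6.6]
opening: 0.0537
```

Request:
step_arm(
  series=[
    [0.2, 0, 0, -0.16, 0],
    [0.2, 0, 0, -0.08, 0],
    [0.2, 0, 0, 0, 0],
  ],
)

```text
time: 43.05
tool_pos: [0.4503, -0.1742, 0.0296]
tool_rot: [-3.142, 0.0, 3.094]
contact_force: [0.8, 0.5, -6.9]
opening: 0.054
```

Request:
step_arm(
  series=[
    [0.2, 0, 0, -0.04, 0],
    [0.2, 0, 0, 0, 0],
  ],
)

```text
time: 43.25
tool_pos: [0.4504, -0.1742, 0.0295]
tool_rot: [-3.141, 0.001, 3.094]
contact_force: [-2.7, 0.9, 5.8]
opening: 0.0539
```

Box is down on the plate. Releasing and rising clear.

Request:
step_arm(
  series=[
    [0.8, 0, 0, 0, 0],
    [0.8, 0, 0, 0, 0],
    [0.8, 0, 0, 0.6, 0],
    [0.8, 0, 0, 1, 0],
    [0.8, 0, 0, 1, 0],
    [0.8, 0, 0, 1, 0],
    [0.8, 0, -1, 1, 0],
    [0.8, 0, -1, 1, 0],
    [0.8, -1, -1, 1, 0],
    [0.8, -1, -1, 0, 0],
    [0.8, -1, -1, 0, 0],
    [0.8, -1, -1, 0, 0],
  ],
)

```text
time: 44.45
tool_pos: [0.3494, -0.3252, 0.194]
tool_rot: [-3.14, 0.001, 3.094]
contact_force: [0.7, -1.1, -0.2]
opening: 0.0735
```

Request:
step_arm(
  series=[
    [0.8, -1, -1, 0, 0],
    [0.8, -1, -1, 0, 0],
    [0.8, -1, -1, 0, 0],
    [0.8, -1, -1, 0, 0],
    [0.8, 0, 0, 0, 0],
  ],
)

```text
time: 44.95
tool_pos: [0.2478, -0.427, 0.1937]
tool_rot: [-3.14, -0.0, 3.09]
contact_force: [0.5, 0.1, 0.1]
opening: 0.0737
```

Run:
```python
from h import *
from cell import vision,sensors
s=sensors.observe(); print(s["time"],s["tool_pos"].round(3),s["contact_force"].round(1))
def grp(n,w,lo,hi,X,Y,mina=60):
    x,y,z=w[...,0],w[...,1],w[...,2]
    m=(z>lo)&(z<hi)&(x>X[0])&(x<X[1])&(y>Y[0])&(y<Y[1])
    k,l,c,_=cv2.connectedComponentsWithStats(m.astype(np.uint8),connectivity=4)
    for i in range(1,k):
        if c[i,4]>mina:
            q=l==i; A=np.c_[x[q],y[q],np.ones(q.sum())]; f=np.linalg.lstsq(A,z[q],rcond=None)[0]
            print(n,[np.round(v,1) for v in rect(w,q)],"z",z[q].mean().round(4),"slope",f[:2].round(3))
for n in("top","side"):
    d=vision.read_camera(n); cv2.imwrite(f"pics/{n}8.png",cv2.resize(d["pixels"][110:260,150:350],None,fx=4,fy=4,interpolation=cv2.INTER_CUBIC)); w=world(d)
    if n=="top":
        grp("bays",w,.042,.062,(.38,.54),(-.24,.16)); grp("tray",w,.039,.055,(.585,.72),(-.235,-.105)); grp("mag",w,.142,.16,(.6,.74),(.142,.197)); grp("gauge",w,.02,.16,(.62,.74),(-.03,.06)); grp("wt",w,.02,.06,(.58,.64),(-.04,.03))
```

```text
44.95 [ 0.248 -0.427  0.194] [0.5 0.1 0.1]
bays [array([469. ,  95.2]), array([ 53.9, 103.7]), np.float64(87.8)] z 0.052 slope [-0.005 -0.004]
bays [array([464.6,   5.3]), array([ 54. , 103.7]), np.float64(87.8)] z 0.0521 slope [ 0.001 -0.   ]
bays [array([460.8, -86. ]), array([ 54.2, 103.5]), np.float64(88.0)] z 0.0522 slope [ 0.003 -0.01 ]
bays [array([ 459.1, -174.5]), array([ 54.3, 103.7]), np.float64(88.6)] z 0.0517 slope [ 0.001 -0.003]
tray [array([ 648.9, -159.9]), array([105. ,  52.6]), np.float64(1.3)] z 0.0452 slope [-0.002 -0.002]
mag [array([667.6, 175.1]), array([112.5,  43.6]), np.float64(0.3)] z 0.1504 slope [ 0.003 -0.014]
gauge [array([681.6,   7.6]), array([65.1, 39.6]), np.float64(61.1)] z 0.1323 slope [-0.181 -0.123]
wt [array([613.6,  -8.5]), array([35.3, 31.5]), np.float64(1.8)] z 0.038 slope [0.075 0.047]
```

View pics/top8.png

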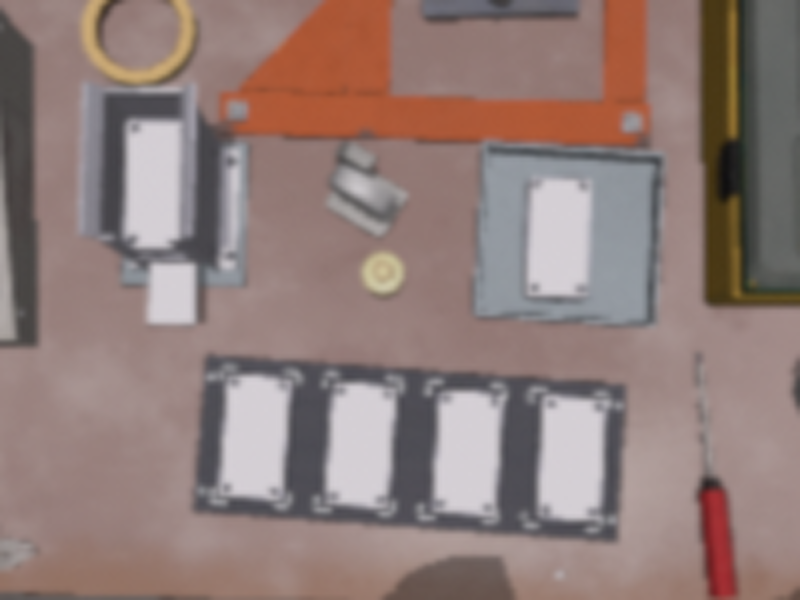

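View pics/side8.png

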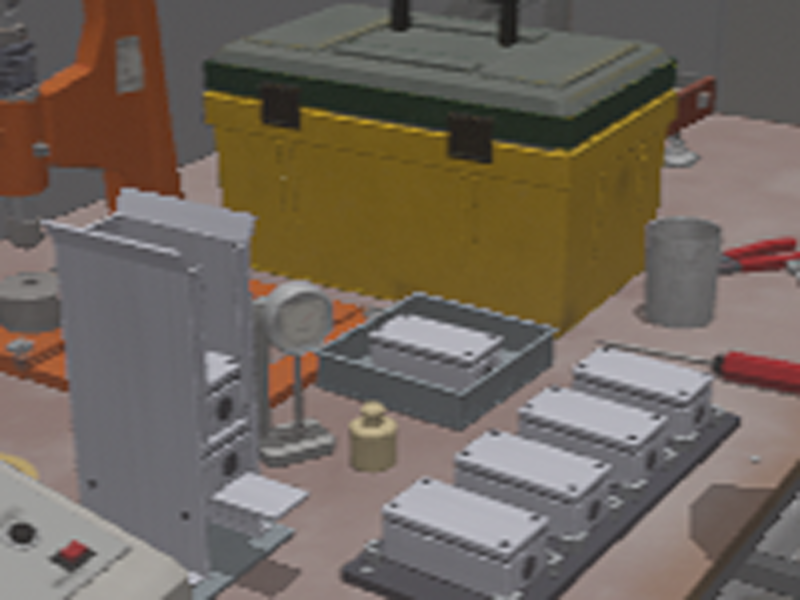

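All checks agree, so I'm handing in.

```bash
python3 -c "
from cell import hand_in; print(hand_in())"
```

```text
the job is handed in; nothing more can be done
None
```

I found the rattling box to be box_1 and set it down in the rework tray. Fresh_1 is in bay_1 in its place, and I handed the job in at about 45 s of the 72 s allowed.

**Finding the box:** I lifted and shook all four boxes along their length and read the wrist torque.
- **Box_1:** its moment moved between +0.01, -0.07 and +0.03 N m within a single grasp. That is less than the 0.16 N m end-to-end swing I expected, and opposite in sign to a roller pinned at the leading wall, so I take it that the roller bounced back.
- **Box_4:** it stayed within noise in the same test.
- **Boxes 2 and 3:** they got only the simpler shake, where they behaved like box_4. The choice of box_1 rests on torque averages, not on a knock I detected directly.

**The magazine:** the gripper body lightly touched the magazine lip (12 N) during the approach. I drew fresh_1 out in two pulls.

**Last camera checks before handing in:**
- **Bays:** all four boxes are flat (tops at 52 mm, slopes at most 0.01), 2–3 mm or less from my estimate of the bay centres. Box_2 sits about 2 mm to one side.
- **Tray:** box_1 lies flat on the floor, about 10 mm from the tray's centre.
- **Magazine:** the stack dropped; the upper box's top is at 150 mm, as it should be, and level.
- **Loose things:** dial gauge and brass weight measured unmoved (within 0.5 mm), and the screwdriver looked unmoved. The arm was clear of everything.

No check failed. `hand_in` gives no verdict, so the result itself is unconfirmed.

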